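# Dip the press's oil tank and hold the gauge rod level under the magnifier

## Robot

A 6-joint arm with a two-finger parallel gripper is mounted at the origin on a cart in front of the work surface, level with it; the furniture and walls round the work are solid. World frame = base frame: x ahead of the robot, y to its left, z up, the work surface at z = 0. Lengths are in m, angles in rad, forces in N, time in s.
With the tool pointing down it reaches from about 0.325 to 0.875 m from the base axis. Payload 4.4 kg.
Tool frame: the origin (TCP) lies on the centre line of the jaws, within the pads' length; the fingertips stand arm.nose_length ahead of it and the grasp point (between the pads) lies 8 mm behind it (arm.nose_length is the distance from the TCP to the fingertips, in m); z points along the fingers, y is the direction in which the jaws open and shut (so a half turn about z gives the same grasp; the last joint's range is limited). The gripper opens to 85 mm and grips with 20 to 120 N. Pads are 22 mm wide; open, the fingers measure 114 mm over their backs; the gripper's body (76 mm by 85 mm) begins 54 mm behind the grasp point. The pads swing forward as they close: fully open they stand 13 mm farther back than shut.
Start: joints at [-1.341, 0.207, 1.542, -0, 1.393, -0.15], TCP at [0.213, -0.534, 0.219] pointing down, gripper open.
Joint ranges: [-2.73, 2.73], [-0.86, 2.22], [0.23, 2.46], [-1.11, 4.25], [0.08, 2.63], [-2.82, 2.82]. Speed limits (rad/s): [2.79, 2.79, 3.14, 3.14, 3.14, 3.14].

## Interface

Orientations are given as a rotation vector (axis times angle).
In Python, from plant import arm gives the robot as it stands.
- The arm moves only by the tool send_rows, never from a script. Its argument "motion" is a list of rows, each a list of 7 numbers: the closure, from 0 (fully open) to 1 (shut), then the shift along the tool's x, y, z in mm, then the turn, a rotation vector about the tool's x, y, z in degrees. In form: [[hand, dx, dy, dz, rx, ry, rz], ...]. A call has 1 to 5 rows; each row shifts and turns the commanded pose from where the row before left it, along the tool's axes as they then stand; what a row does not reach is not made up. A row lasts 1/10 s, in which the tool goes at most 50 mm and 8.59 degrees, less where a joint would pass 70% of its speed; a pose out of reach is approached as far as the arm can. A call is refused whole if a number of a shift passes 50 or a number of a turn 8.59, either way. A call with a gripper value outside its range is refused whole. The fingers move at their own pace and stop on an object; "force" is the grip in N (left out, the last holds). Time passes only in rows, so rows that do not move let the fingers close. It gives the time, the measured TCP pose, the force and the opening at its end, in the units of the state.
- arm.observe(): the state, without advancing time (a new reading comes with each control period).
- arm.read_camera(name): name is "scene" or "side" or "wrist"; returns a dict with "frame" (384x512x3 uint8, red, green, blue), "range_z" (384x512 float32, m along the optical axis (not along the pixel's ray), 0 where there is no reading), "fx", "fy", "cx", "cy" (pixels), "extrinsics" (4x4, takes a point from camera to world coordinates). Camera axes: x right, y down, z forward; pixel columns grow to the right and rows downward; lengths in m; the calibration is good to about 2 mm. The wrist camera is an equidistant fisheye: a pixel r from the principal point sees the ray r / f radians off the axis. A picture is of the moment at which its call begins.
- arm.hand_in(): hands the job in, once; it reports no verdict.
The state is a dict: "time": time; "joint_positions": joint angles; "qd": joint speeds; "effort": joint torques, N m; "tool_pos": TCP position; "orientation": TCP orientation; "force": force on the tool from outside, world axes, zero at the start; "moment": the same for the moment, N m; "finger_gap": finger opening in m.
Only numpy, scipy, OpenCV 4.12 (cv2) and the standard library are available. Lean on these libraries where they do the work, as an engineer would, in place of code of your own. Each camera call takes 0.05 s, during which the arm holds its last target. There are 200 camera calls.

## Task

Check the press's oil: first swing the magnifier so that its lens is centred over the white reading plate. Then take the gauge rod by its red handle, push it down the sloping guide tube of the green tank until its collar stops on the tube's mouth, pause there a moment, draw it right out, and bring its tip under the middle of the lens, rod level and about midway between plate and lens. Finish still holding the rod there, touching nothing else with it, and leave the magnifier over the plate and the other things on the bench undisturbed.

Things in the scene. Friction and masses are not known exactly. Their poses are not given: they have to be found in the camera images.
- gauge_rod: Gauge rod (dipstick), 120 g, at first level in its cradle. Origin: on its axis at the stop face of the collar; +x along the axis to the tip. Steel shaft 8 mm thick, x = 0 to 120 mm, black marks near the tip; brass collar 36 mm across, x = 0 to -8; 8 mm neck to -36; red flat-sided handle x = -36 to -96, 14 mm wide (y), 22 mm high (z): grasp it at about x = -66, across the 14 mm, from above.
- rod_tip (a point): The measuring tip of the gauge rod, on its axis, 120 mm from the collar's stop face.
- cradle: Fixed rest with two grey forks, carrying the rod's axis 65 mm above the bench; origin on the bench under the rod's collar, +x along the rod to its tip. Base x = -50 to 120 mm, 60 mm wide, 10 mm high. Forks under the neck (x = -25) and the shaft (x = 95), open at the top, 78 mm high; the rod lifts straight up out of them. The handle sticks out free at the -x end.
- oil_tank: Fixed green oil tank with grey lid, 108 mm (x) by 148 mm (y), 144 mm high, with a 32 mm black filler cap up to 160 mm; origin under its centre, +x the side from which the guide tube rises.
- guide_tube: Steel tube fixed to the tank, rising from its +x side at 40 degrees above level; mouth 150 mm above the bench, 111 mm from the tank's centre. Origin: centre of the mouth; +z along the tube, up and out (the rod goes in along -z, tip first). 32 mm outside at the mouth, bore 14 mm, widening to 24 mm at the mouth. Deep enough for the collar to stop on the rim, the rod's origin then at this origin.
- lens_center (a point): Centre of the magnifier's lens: 82 mm glass in a 94 mm white ring, underside 250 mm, top 268 mm above the bench, on an arm that swings level about an upright fixed post (18 mm thick, foot 120 mm) whose axis is 200 mm from the lens centre, on the far side from the grip pin. Swings from 30 degrees left of pointing at the robot to 70 right; stiff, stays where left; starts right of the plate.
- lens_grip (a point): Upright round black grip pin, 16 mm thick, on the outer side of the lens ring, in line with post and lens centre: 255 mm from the post's axis, 55 mm from the lens centre. This point lies 296 mm above the bench; the pin stands free from 266 to 312 mm. Can be pinched from above; about 2 N there swings the arm.
- reading_plate: Fixed white reading plate, 90 x 90 x 6 mm, with a black 60 mm circle and a cross at its middle; origin at the centre of its underside on the bench. It lies under the circle that the lens centre sweeps, to within 10 mm.
- paste_tin: Bystander, to be left alone: white thread-paste tin with a red band, 69 mm across, 80 mm high; origin at the centre of its underside.
- die: Bystander, to be left alone: grey and yellow round crimp die, 110 mm across, 70 mm high; origin at the centre of its underside.
- tape_measure: Bystander, to be left alone: yellow tape measure, 32 x 79 x 62 mm high; origin at the centre of its underside.

How it is judged:
By the outcome, as a careful person would: the job done as asked, in the order asked, and still so for the second after the job is handed in, while the arm keeps its last pose, push and grip.
It also fails if it takes over 72 s, if anything falls off the work surface, if the arm or the gripper's body presses on something with over 40 N, if the wrist force passes 120 N, or if a joint passes its speed limit or range.

## Working session

There is one attempt and no reset: what is moved stays moved. The work goes in short steps, Python scripts to look and compute and a tool call to move; the robot and the scene stay as the last step left them, time stands still between calls to the robot, and variables do not carry over. Pictures are saved under pics/ and viewed, about 8 in all and at most 12, crops included, and the job is handed in when it is done.

Besides the shell and the picture viewer there is one more tool, called after "Emit:" by a JSON object that holds its "method" and its "body", one argument or row to a line. send_rows: Moves the arm, as the interface text tells. Its arguments: {"type":"object","properties":{"motion":{"type":"array","items":{"type":"array","items":{"type":"number"}}},"force":{"type":"number"}},"required":["motion"]}

```bash
ls; mkdir -p pics; cat > h.py <<'E'
import numpy as np, cv2
from plant import arm
from scipy.spatial.transform import Rotation as R
def shot(n):
    c=arm.read_camera(n); np.savez(f'{n}.npz',**c); return c
def cloud(c):
    v,u=np.mgrid[:384,:512]; z=c['range_z']
    p=np.stack([(u-c['cx'])/c['fx']*z,(v-c['cy'])/c['fy']*z,z],-1)
    E=c['extrinsics']; return p@E[:3,:3].T+E[:3,3]
E
python3 - <<'E'
from h import *
print(arm.nose_length,arm.observe())
ims=[]
for n in('scene','side'):
    c=shot(n); cv2.imwrite(f'pics/{n}0.png',cv2.resize(c['frame'][...,::-1],(800,600),interpolation=2))
    print(n,c['fx'],c['cx'],c['cy'],c['extrinsics'].round(3).tolist())
E
```

```text
pics
0.011 {'time': 0.0, 'joint_positions': array([-1.34149461e+00,  2.07432212e-01,  1.54293712e+00,  7.14122994e-06,
        1.39348733e+00, -1.50517670e-01]), 'qd': array([ 0.00054434, -0.0003248 , -0.00218073,  0.00176807, -0.0017017 ,
        0.00013913]), 'effort': array([-9.13768235e-04, -3.83038187e+01, -2.91595781e+01,  3.99401574e-05,
        1.06314174e-02, -2.73409945e-06]), 'tool_pos': array([ 0.21298784, -0.53326857,  0.21772683]), 'orientation': array([-3.08288938e+00, -5.92610064e-01,  1.28930069e-04]), 'force': array([-0.12937893, -1.09877631, -0.43762614]), 'moment': array([-0.01401034,  0.00344398, -0.03517295]), 'finger_gap': 0.08541441003018704}
scene 352.4451268904181 257.57267786372614 190.51533169920017 [[-0.472, -0.599, 0.646, 0.034], [-0.881, 0.315, -0.352, 0.518], [0.007, -0.736, -0.677, 0.748], [0.0, 0.0, 0.0, 1.0]]
side 479.2028143277596 258.5471422916388 185.10327001451896 [[-0.104, -0.423, 0.9, -0.471], [-0.995, 0.056, -0.088, 0.339], [-0.013, -0.904, -0.427, 0.682], [0.0, 0.0, 0.0, 1.0]]
```

View pics/scene0.png

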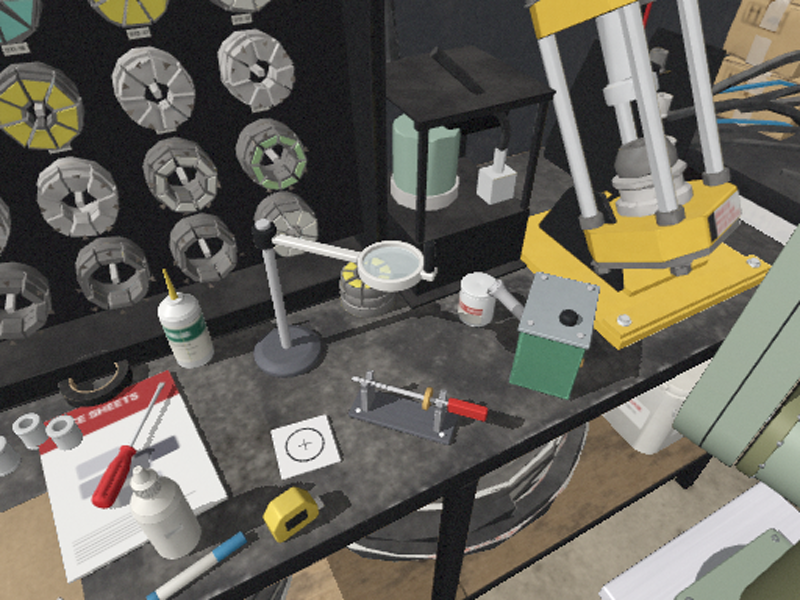

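View pics/side0.png

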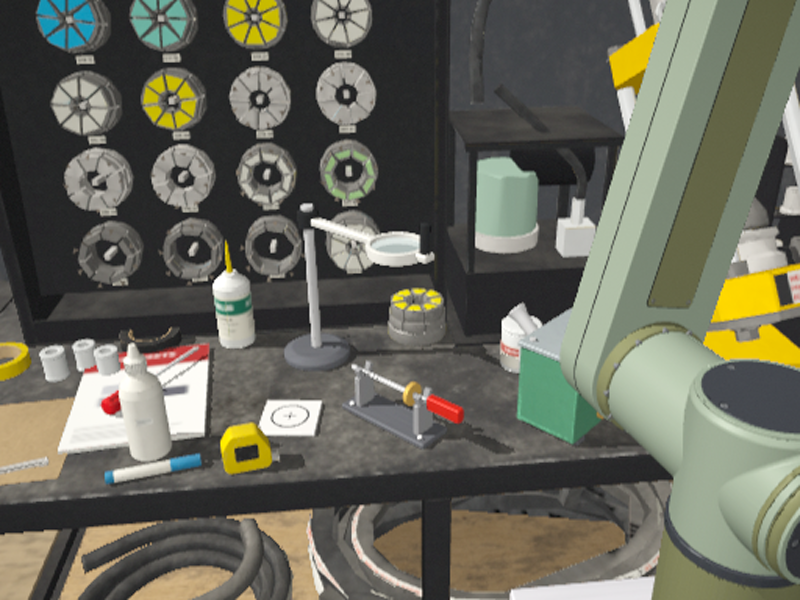

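Scene view: plate centre (305,445), post top (264,232), foot (287,350), lens (390,266), pin (430,270), rod tip (354,379), handle end (487,412), tube mouth (500,287), tank lid centre (560,305). Side view: pin (426,240), plate (290,416), tip (355,368), handle end (462,413), tube mouth (517,310).

```bash
python3 - <<'E'
from h import *
C={n:dict(np.load(f'{n}.npz')) for n in('scene','side')}
for n,c in C.items():
    P=cloud(c); f=c['frame'].astype(int); r,g,b=f[...,0],f[...,1],f[...,2]
    ok=c['range_z']>0
    def box(x0,y0,x1,y1):
        m=np.zeros(ok.shape,bool); s=.64; m[int(y0*s):int(y1*s),int(x0*s):int(x1*s)]=1; return m&ok
    def rep(k,m):
        q=P[m]; print(n,k,len(q), q.mean(0).round(4),'med',np.median(q,0).round(4),'min',q.min(0).round(3),'max',q.max(0).round(3)); return q
    def rect(k,m):
        q=rep(k,m); print('   rect',cv2.minAreaRect((q[:,:2]*1000).astype(np.float32)))
    S=n=='scene'
    B=(lambda a,b_: box(*(a if S else b_)))
    rect('plate',B((260,405,350,485),(250,392,335,445))&(P[...,2]<.02)&(r+g+b>560))
    rep('plateblack',B((283,425,326,466),(270,402,312,432))&(r+g+b<300))
    red=B((430,385,500,430),(420,385,475,430))&(r>130)&(g<70)&(b<80)&(P[...,2]>.03)
    q=rep('red',red); d=np.linalg.svd(q-q.mean(0))[2][0]; print('  dir',d.round(3), 'ang',np.degrees(np.arctan2(d[1],d[0])))
    rep('brass',B((415,380,445,415),(400,378,425,408))&(r-b>60)&(g>90)&(P[...,2]>.03))
    sh=B((350,372,423,402),(350,360,405,392))&(P[...,2]>.055)&(P[...,2]<.08); rep('shaft',sh)
    if S: rect('lid',box(500,265,610,350)&(abs(P[...,2]-.144)<.006))
    q=rep('tubebox',B((488,275,530,325),(505,300,535,325))&(P[...,2]>.085)&(P[...,2]<.2)&(abs(r-b)<25))
    rep('post',B((262,250,285,320),(305,235,320,320))&(r+g+b>250)&(P[...,2]>.05)&(P[...,2]<.22))
    rect('foot',B((250,325,325,378),(280,330,358,370))&(P[...,2]>.008)&(P[...,2]<.03))
    rect('ring',B((350,235,432,300),(360,228,420,270))&(P[...,2]>.24)&(P[...,2]<.28)&(r+g+b>450))
    rep('pin',B((420,225,440,282),(416,218,436,262))&(P[...,2]>.266)&(P[...,2]<.33)&(P[...,0]<.95))
    rep('tin',B((455,270,500,328),(498,303,520,372))&(P[...,2]>.0)&(P[...,2]<.09)&(P[...,0]<.95))
s=cv2.resize(C['scene']['frame'][165:275,205:395,::-1],(760,440),interpolation=2)
cv2.imwrite('pics/crop1.png',s)
E
```

```text
scene plate 1076 [0.5165 0.4253 0.0066] med [0.5155 0.4258 0.0066] min [0.469 0.375 0.002] max [0.568 0.474 0.01 ]
   rect ((518.6519775390625, 424.4662780761719), (88.62239837646484, 89.8425064086914), 82.28382110595703)
scene plateblack 29 [0.5205 0.4272 0.0065] med [0.5211 0.4303 0.0065] min [0.49  0.395 0.   ] max [0.572 0.452 0.009]
scene red 209 [0.4208 0.1962 0.0706] med [0.421  0.1962 0.0735] min [0.399 0.172 0.055] max [0.447 0.218 0.08 ]
  dir [-0.731 -0.682  0.001] ang -136.98264640778638
scene brass 54 [0.4632 0.242  0.0763] med [0.462  0.2429 0.0781] min [0.455 0.229 0.061] max [0.476 0.251 0.084]
scene shaft 213 [0.5211 0.2894 0.0681] med [0.528  0.2948 0.0684] min [0.473 0.243 0.055] max [0.559 0.323 0.08 ]
scene lid 1756 [ 0.4742 -0.0047  0.1441] med [ 0.475  -0.0031  0.1441] min [ 0.39  -0.099  0.138] max [0.561 0.08  0.15 ]
   rect ((493.1346740722656, 3.1441879272460938), (151.5647430419922, 151.77731323242188), 41.74319076538086)
scene tubebox 321 [0.5284 0.0499 0.1374] med [0.533  0.0504 0.142 ] min [0.466 0.016 0.101] max [0.573 0.074 0.162]
scene post 281 [0.71
[... 527 characters left out ...]
35345458984)
scene pin 192 [0.5291 0.2117 0.288 ] med [0.5249 0.2122 0.2876] min [0.519 0.197 0.266] max [0.569 0.224 0.314]
scene tin 933 [0.6466 0.0273 0.0436] med [0.6337 0.0347 0.0421] min [ 0.597 -0.089  0.   ] max [0.738 0.077 0.083]
side plate 775 [0.5179 0.4249 0.0041] med [0.5165 0.4247 0.0043] min [ 0.468  0.377 -0.005] max [0.58  0.472 0.009]
   rect ((524.5098876953125, 426.571533203125), (91.84110260009766, 107.4103775024414), 82.28376007080078)<stdin>:9: RuntimeWarning: Mean of empty slice.
  ret = um.true_divide(
  return _methods._mean(a, axis=axis, dtype=dtype,
Traceback (most recent call last):
ValueError: zero-size array to reduction operation minimum which has no identity
```

Scene gives consistent lens/post/plate values (lens 199 mm and plate 200.6 mm from the post). One more measurement for the tube, rod and clearance.

```bash
python3 - <<'E'
from h import *
from scipy.optimize import least_squares
print([a for a in dir(arm) if a[0]!='_'])
C={n:dict(np.load(f'{n}.npz')) for n in('scene','side')}
U=[]
for n,c in C.items():
    P=cloud(c); f=c['frame'].astype(int); r,g,b=f[...,0],f[...,1],f[...,2]; ok=c['range_z']>0
    X,Y,Z=P[...,0],P[...,1],P[...,2]
    near=ok&(X>.35)&(X<.6)&(Y>.13)&(Y<.36)
    red=near&(r>100)&(g<.5*r)&(b<.5*r)&(Z>.071)&(Z<.082)
    q=P[red]; print(n,'redtop',len(q),np.median(q[:,2]),cv2.minAreaRect((q[:,:2]*1000).astype(np.float32)))
    br=near&(r-b>60)&(g>90)&(Z>.03)&(X>.44); q=P[br]; print(' brass',len(q),q.mean(0).round(4))
    sh=near&(Z>.06)&(Z<.08)&(X>.48)&(X<.553)&~red; q=P[sh]; print(' shaft',len(q), np.polyfit(q[:,0],q[:,1],1), q.mean(0).round(4), q[:,0].max())
    gr=ok&(X>.38)&(X<.6)&(Y>-.12)&(Y<.12)
    lid=gr&(abs(Z-.144)<.005)&(X+Y<.53)
    q=P[lid]; 
    if len(q)>50: print(' lid',len(q),cv2.minAreaRect((q[:,:2]*1000).astype(np.float32)))
    grn=gr&(g>r+15)&(Z>.02)&(Z<.13); q=P[grn]; print(' green',len(q))
    tb=ok&(X>.49)&(X<.6)&(Y>.0)&(Y<.13)&(Z>.1)&(Z<.18)&(X+Y>.555)
    q=P[tb]; U.append(q); print(' tube',len(q),q.min(0).round(3),q.max(0).round(3))
    hi=ok&(Z>.3)&(np.hypot(X,Y)<.85)&(X>0); q=P[hi]
    a=np.degrees(np.arctan2(q[:,1],q[:,0]))//10*10
    for k in np.unique(a): s=q[a==k]; print('  hi az',k,len(s),np.hypot(s[:,0],s[:,1]).min().round(2),s[:,2].max().round(2))
q=U[0]
# tube cylinder radius 16, axis 40deg up at azimuth t through (x,y) at z=.15
def res(p,q=q):
    d=np.array([np.cos(p[2])*np.cos(np.radians(40)),np.sin(p[2])*np.cos(np.radians(40)),np.sin(np.radians(40))])
    return np.linalg.norm(np.cross(q-[p[0],p[1],.15],d),axis=1)-p[3]
s=least_squares(res,[.555,.07,.75,.014],loss='soft_l1',f_scale=.002); print(s.x,np.degrees(s.x[2]),np.abs(s.fun).mean())
im=C['scene']['frame'][160:265,215:395,::-1]
cv2.imwrite('pics/crop1.png',cv2.resize(im,(792,462),interpolation=2))
E
```

```text
['MotionError', 'hand_in', 'nose_length', 'observe', 'read_camera']
scene redtop 144 0.07551027054766912 ((423.41949462890625, 194.43743896484375), (59.275291442871094, 14.470996856689453), 44.40870666503906)
 brass 55 [0.4648 0.2428 0.0795]
 shaft 186 [ 0.87664182 -0.16847709] [0.5224 0.2895 0.069 ] 0.5515554611937721
 lid 1549 ((475.020263671875, -13.248733520507812), (103.24699401855469, 151.86294555664062), 42.019412994384766)
 green 1242
 tube 225 [0.517 0.03  0.104] [0.573 0.074 0.162]
  hi az -40.0 780 0.72 0.48
  hi az -30.0 1534 0.59 0.5
  hi az -20.0 2917 0.64 0.52
  hi az -10.0 1170 0.73 0.41
  hi az 0.0 1870 0.15 0.53
  hi az 10.0 980 0.14 0.53
  hi az 20.0 4273 0.13 0.46
  hi az 30.0 1195 0.12 0.36
side redtop 101 0.07371044305656183 ((423.8089294433594, 196.86227416992188), (60.063777923583984, 14.177129745483398), 42.67306137084961)
 brass 109 [0.4633 0.2395 0.0686]
 shaft 151 [ 0.81244867 -0.13352852] [0.5219 0.2905 0.0669] 0.5518715598728845
 lid 367 ((493.81097412109375, 27.556293487548828), (48.86668395996094, 149.5201873779297), 65.92306518554688)
 green 1645
 tube 191 [0.527 0.032 0.116] [0.559 0.075 0.159]
  hi az -90.0 19 0.0 0.35
  hi az -80.0 23 0.0 0.35
  hi az -70.0 39 0.01 0.35
  hi az -60.0 70 0.0 0.35
  hi az -50.0 82 0.0 0.35
  hi az -40.0 508 0.01 0.46
  hi az -30.0 662 0.0 0.63
  hi az -20.0 4608 0.0 0.63
  hi az -10.0 4917 0.0 0.63
  hi az 0.0 5572 0.01 0.63
  hi az 10.0 6354 0.01 0.62
  hi az 20.0 4275 0.0 0.49
  hi az 30.0 1470 0.0 0.36
  hi az 40.0 496 0.0 0.35
  hi az 50.0 309 0.01 0.35
  hi az 60.0 211 0.01 0.35
  hi az 70.0 198 0.0 0.35
  hi az 80.0 246 0.01 0.35
[0.56071215 0.06224195 0.81538818 0.01261345] 46.718301638906745 0.0014355724378914071
```

View pics/crop1.png

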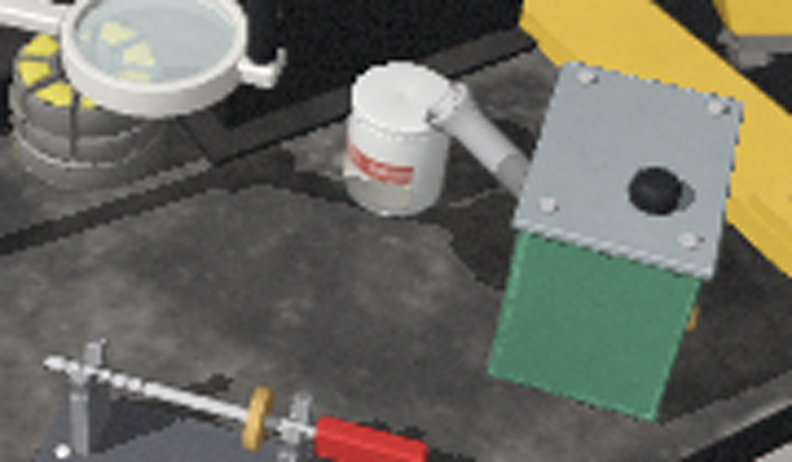

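Crop: tube mouth at about (452,100) just beyond the tin (tin clear below); cap and lid as described; rod tip at (50,362), collar (258,415), handle to (425,452). I'll write a planner and approach the pin.

```bash
cat > plan.py <<'E'
from h import *
import json
def down(az): # tool z down, tool x at azimuth az (deg)
    a=np.radians(az); x=np.array([np.cos(a),np.sin(a),0]); z=np.array([0,0,-1.]); return np.stack([x,np.cross(z,x),z],1)
def tilt(az,t): # tool -x = rod tip; az= azimuth of tool x, rod tip pitched down t deg about tool y
    return down(az)@R.from_euler('y',t,degrees=True).as_matrix()
def plan(wps,hand,step=35,turn=7,start=None):
    """wps: [(p, Rmat)]; prints rows from current pose"""
    if start is None:
        o=arm.observe(); p=o['tool_pos'].copy(); M=R.from_rotvec(o['orientation']).as_matrix()
    else: p,M=start
    rows=[]
    for P,T in wps:
        P=np.array(P,float); rv=R.from_matrix(M.T@T); n=int(np.ceil(max(np.linalg.norm(P-p)*1000/step,np.degrees(rv.magnitude())/turn,1)))
        p0,M0=p.copy(),M.copy()
        for i in range(1,n+1):
            Ti=M0@R.from_rotvec(rv.as_rotvec()*i/n).as_matrix(); Pi=p0+(P-p0)*i/n
            s=np.round(M.T@(Pi-p)*1000,0 if i<n else 1); w=np.round(np.degrees(R.from_matrix(M.T@Ti).as_rotvec()),1)
            rows.append([hand,*s.tolist(),*w.tolist()])
            p=p+M@s/1000; M=M@R.from_rotvec(np.radians(w)).as_matrix()
    for i in range(0,len(rows),5): print(json.dumps([[v if v%1 else int(v) for v in r] for r in rows[i:i+5]]))
    return p,M
E
python3 - <<'E'
from plan import *
plan([((.30,-.30,.42),down(105)),((.44,.0,.42),down(165)),((.527,.210,.38),down(222.4)),((.527,.21,.290),down(222.4))],0,45,8.4)
E
```

```text
[[0, 17, -18, -20, 0, 0, -8.3], [0, 19, -16, -20, 0, 0, -8.3], [0, 21, -13, -21, 0, 0, -8.4], [0, 23, -10, -20, 0, 0, -8.3], [0, 25, -6, -20, 0, -0.1, -8.3]]
[[0, 24, -3, -20, 0, 0, -8.3], [0, 25, 1, -20, -0.1, 0, -8.4], [0, 25, 5, -21, 0, 0, -8.3], [0, 23, 8, -20, 0, 0, -8.3], [0, 22.6, 11, -20, 0, 0, -8.3]]
[[0, 32, 27, 0, 0, 0, -7.5], [0, 28, 30, 0, 0, 0, -7.5], [0, 23, 34, 0, 0, 0, -7.5], [0, 20, 37, 0, 0, 0, -7.5], [0, 14, 38, 0, 0, 0, -7.5]]
[[0, 9, 41, 0, 0, 0, -7.5], [0, 3, 41, 0, 0, 0, -7.5], [0, -1.5, 41.4, 0.1, 0, 0, -7.5], [0, -4, 32, 6, 0, 0, -8.2], [0, -9, 31, 5, 0, 0, -8.2]]
[[0, -13, 30, 6, 0, 0, -8.2], [0, -17, 28, 6, 0, 0, -8.2], [0, -21, 24, 6, 0, 0, -8.2], [0, -25, 22, 5, 0, 0, -8.2], [0, -26.8, 17.7, 6.1, 0, 0, -8.2]]
[[0, 0, 0, 45, 0, 0, 0], [0, 0, 0, 45, 0, 0, 0]]
```

Emit:
{"method": "send_rows", "body": {
  "motion": [
    [0,17,-18,-20,0,0,-8.3],
    [0,19,-16,-20,0,0,-8.3],
    [0,21,-13,-21,0,0,-8.4],
    [0,23,-10,-20,0,0,-8.3],
    [0,25,-6,-20,0,0,-8.3]
  ]
}}

```text
time: 0.6
tool_pos: [0.257, -0.4156, 0.3201]
orientation: [-2.668, -1.657, -0.0]
force: [-0.4, -0.2, -0.5]
finger_gap: 0.0857
```

Emit:
{"method": "send_rows", "body": {
  "motion": [
    [0,24,-3,-20,0,0,-8.3],
    [0,25,1,-20,0,0,-8.4],
    [0,25,5,-21,0,0,-8.3],
    [0,23,8,-20,0,0,-8.3],
    [0,22.6,11,-20,0,0,-8.3]
  ]
}}

```text
time: 1.1
tool_pos: [0.3001, -0.2992, 0.4212]
orientation: [-1.906, -2.497, -0.0]
force: [0.4, -0.1, -0.1]
finger_gap: 0.0851
```

Emit:
{"method": "send_rows", "body": {
  "motion": [
    [0,32,27,0,0,0,-7.5],
    [0,28,30,0,0,0,-7.5],
    [0,23,34,0,0,0,-7.5],
    [0,20,37,0,0,0,-7.5],
    [0,14,38,0,0,0,-7.5]
  ]
}}

```text
time: 1.6
tool_pos: [0.3872, -0.1114, 0.4205]
orientation: [-1.003, -2.977, -0.0]
force: [-0.2, -0.7, 0.3]
finger_gap: 0.0853
```

Emit:
{"method": "send_rows", "body": {
  "motion": [
    [0,9,41,0,0,0,-7.5],
    [0,3,41,0,0,0,-7.5],
    [0,-1.5,41.4,0,0,0,-7.5],
    [0,-4,32,6,0,0,-8.2],
    [0,-9,31,5,0,0,-8.2]
  ]
}}

```text
time: 2.1
tool_pos: [0.465, 0.0608, 0.4093]
orientation: [0.048, -3.141, 0.0]
force: [-0.6, -0.5, 0.8]
finger_gap: 0.0852
```

Emit:
{"method": "send_rows", "body": {
  "motion": [
    [0,-13,30,6,0,0,-8.2],
    [0,-17,28,6,0,0,-8.2],
    [0,-21,24,6,0,0,-8.2],
    [0,-25,22,5,0,0,-8.2],
    [0,-26.8,17.7,6,0,0,-8.2]
  ]
}}

```text
time: 2.6
tool_pos: [0.5272, 0.2109, 0.38]
orientation: [1.144, -2.925, -0.0]
force: [-0.2, -0.7, -0.2]
finger_gap: 0.0852
```

Tracking is exact. A wrist-camera look before lowering.

```bash
python3 - <<'E'
from plan import *
c=shot('wrist'); cv2.imwrite('pics/w1.png',cv2.resize(c['frame'][...,::-1],(800,600)))
print(c['fx'],c['cx'],c['cy'],c['extrinsics'].round(4).tolist(),arm.observe()['joint_positions'].round(3))
def proj(p):
    E=c['extrinsics']; q=E[:3,:3].T@(np.array(p)-E[:3,3]); t=np.arctan2(np.hypot(q[0],q[1]),q[2]); a=np.arctan2(q[1],q[0])
    return ((c['cx']+c['fx']*t*np.cos(a))/.64,(c['cy']+c['fy']*t*np.sin(a))/.64)
for k,p in dict(pin=(.527,.21,.312),lens=(.568,.248,.268),mouth=(.560,.0625,.15),mouthout=(.560+.1*.743,.0625+.1*.669,.15+.0839),handle=(.4235,.1955,.076),cap=(.4767,-.0115,.16)).items(): print(k,proj(p))
E
```

```text
297.3186396354542 253.81358217936517 190.01050550796728 [[-0.6787, 0.6971, 0.231, 0.4686], [0.7344, 0.6445, 0.2128, 0.1557], [-0.0005, 0.3141, -0.9494, 0.5349], [0.0, 0.0, 0.0, 1.0]] [ 0.233  0.124  1.316  0.004  1.704 -2.091]
pin (np.float64(397.26882213295966), np.float64(308.1061506546023))
lens (np.float64(397.28513909716656), np.float64(366.92069948523476))
mouth (np.float64(242.6202654968815), np.float64(158.3794447563151))
mouthout (np.float64(214.52534562570685), np.float64(302.4853504793147))
handle (np.float64(458.15714027711687), np.float64(143.20570254833964))
cap (np.float64(240.26012258119448), np.float64(28.63426503889297))
```

View pics/w1.png

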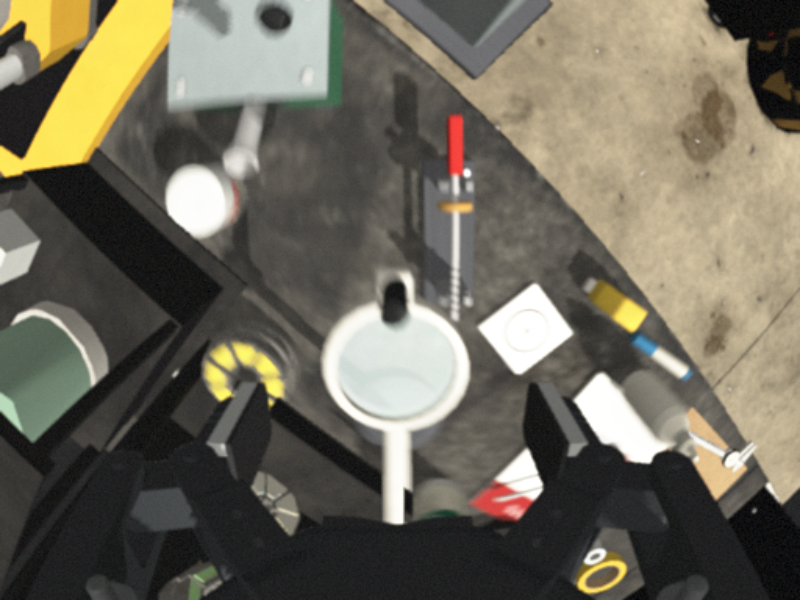

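Wrist view: pin top at (396,310), lens (396,366), handle (456,145), mouth (240,160), all within ~3 px of predictions. Lower and close loosely around the pin.

Emit:
{"method": "send_rows", "body": {
  "motion": [
    [0,0,0,45,0,0,0],
    [0,0,0,45,0,0,0],
    [0.6,0,0,0,0,0,0],
    [0.73,0,0,0,0,0,0],
    [0.73,0,0,0,0,0,0]
  ]
}}

```text
time: 3.15
tool_pos: [0.5291, 0.2097, 0.2945]
orientation: [-1.132, 2.924, -0.001]
force: [0.9, 0.1, 0.4]
finger_gap: 0.044
```

Emit:
{"method": "send_rows", "body": {
  "motion": [
    [0.73,0,0,0,0,0,0],
    [0.73,0,0,0,0,0,0]
  ]
}}

```text
time: 3.35
tool_pos: [0.5286, 0.2097, 0.2939]
orientation: [-1.133, 2.925, -0.001]
force: [-0.3, 0.6, -0.2]
finger_gap: 0.0232
```

```bash
python3 - <<'E'
from plan import *
c=dict(np.load('wrist.npz'));E=c['extrinsics']
def ray(u,v,z):
    x=(u*.64-c['cx'])/c['fx'];y=(v*.64-c['cy'])/c['fy'];t=np.hypot(x,y)
    d=E[:3,:3]@np.array([np.sin(t)*x/t,np.sin(t)*y/t,np.cos(t)]); return E[:3,3]+d*(z-E[2,3])/d[2]
a,b,m=ray(168,108,.144),ray(328,97,.144),ray(240,160,.15)
print(a,b,np.linalg.norm(a-b),'az',np.degrees(np.arctan2(*(a-b)[[1,0]]))+90,'mid',(a+b)/2,m)
az=np.degrees(np.arctan2(*(m-(a+b)/2)[[1,0]]));print('tube az from edge mid',az)
# swing plan: pin arc about post, 10 segments
post=np.array([.715,.382])
w=[]
for th in np.linspace(222.4,167.8,10)[1:]:
    t=np.radians(th); w.append(((*(post+.255*np.array([np.cos(t),np.sin(t)])),.290),down(th)))
plan(w,.73,30,8)
E
```

```text
[ 0.57175345 -0.02660902  0.144     ] [0.47435477 0.0835681  0.144     ] 0.147056116770198 az 41.477295990423 mid [0.52305411 0.02847954 0.144     ] [0.56256673 0.06154775 0.15      ]
tube az from edge mid 39.92604517419275
[[0.73, -0.2, 28.5, 3.9, -0.1, 0.3, 6], [0.73, -1.4, 27, -0.1, 0, 0, 6.1], [0.73, -1.4, 26.9, 0, 0, 0, 6], [0.73, -1.5, 27, 0, 0, 0, 6.1], [0.73, -1.4, 26.9, 0, 0, 0, 6.1]]
[[0.73, -1.4, 27, 0, 0, 0, 6], [0.73, -1.5, 26.9, -0.1, 0, 0, 6.1], [0.73, -1.4, 27, 0, 0, 0, 6.1], [0.73, -1.4, 26.9, 0, 0, 0, 6]]
```

Emit:
{"method": "send_rows", "body": {
  "motion": [
    [0.73,0.5,13.5,1,0,0.2,3],
    [0.73,0.3,13.5,2,0,0.1,3],
    [0.73,-0.4,13.5,0,0,0,3],
    [0.73,-0.4,13.5,0,0,0,3],
    [0.73,-0.4,13.5,0,0,0,3]
  ]
}}

```text
time: 3.85
tool_pos: [0.4889, 0.2636, 0.29]
orientation: [0.738, -3.053, 0.006]
force: [2.3, -0.5, 1.5]
finger_gap: 0.023
```

Emit:
{"method": "send_rows", "body": {
  "motion": [
    [0.73,-0.4,13.5,0,0,0,3],
    [0.73,-0.4,13.5,0,0,0,3],
    [0.73,-0.4,13.5,0,0,0,3],
    [0.73,-0.4,13.5,0,0,0,3],
    [0.73,-0.4,13.5,0,0,0,3]
  ]
}}

```text
time: 4.35
tool_pos: [0.4661, 0.3272, 0.2899]
orientation: [0.334, -3.124, 0.006]
force: [1.8, -2.4, 1.9]
finger_gap: 0.0232
```

Emit:
{"method": "send_rows", "body": {
  "motion": [
    [0.73,-0.4,13.5,0,0,0,3],
    [0.73,-0.4,13.5,0,0,0,3],
    [0.73,-0.4,13.5,0,0,0,3],
    [0.73,-0.4,13.5,0,0,0,3],
    [0.73,-0.4,13.5,0,0,0,3]
  ]
}}

```text
time: 4.85
tool_pos: [0.4605, 0.3944, 0.2896]
orientation: [-0.077, -3.14, 0.006]
force: [0.9, -2.8, 2.1]
finger_gap: 0.023
```

Emit:
{"method": "send_rows", "body": {
  "motion": [
    [0.73,-0.4,13.5,0,0,0,3],
    [0.73,-0.4,10,0,0,0,3],
    [0.73,-0.4,8,0,0,0,3],
    [0.73,0,4,0,0,0,0],
    [0.73,0,0,0,0,0,0]
  ]
}}

```text
time: 5.35
tool_pos: [0.4646, 0.4301, 0.2883]
orientation: [-0.316, -3.123, 0.004]
force: [-0.8, -0.7, 0.4]
finger_gap: 0.0226
```

```bash
cat > lens.py <<'E'
from plan import *
for n in('scene','side'):
    c=shot(n); P=cloud(c); s=c['frame'].astype(int).sum(2); ok=c['range_z']>0
    d=np.hypot(P[...,0]-.715,P[...,1]-.382)
    m=ok&(P[...,2]>.255)&(P[...,2]<.275)&(s>400)&(d>.14)&(d<.26)&(P[...,0]<.66)
    q=(P[m][:,:2]*1000).astype(np.float32); print(n,len(q),cv2.minAreaRect(q),cv2.minEnclosingCircle(q))
E
python3 lens.py
```

```text
scene 842 ((516.6655883789062, 417.56585693359375), (89.43478393554688, 97.65330505371094), 37.882137298583984) ((518.4856567382812, 417.57171630859375), 59.83552932739258)
side 563 ((516.5083618164062, 417.3251037597656), (96.38575744628906, 93.18307495117188), 32.81404495239258) ((518.1112670898438, 418.8787841796875), 59.873538970947266)
```

Emit:
{"method": "send_rows", "body": {
  "motion": [
    [0.73,0,5,0,0,0,1],
    [0.73,0,4,0,0,0,1],
    [0.73,0,0,0,0,0,0]
  ]
}}

```text
time: 5.75
tool_pos: [0.4663, 0.4387, 0.2874]
orientation: [-0.373, -3.116, 0.005]
force: [-0.3, -0.7, 0.7]
finger_gap: 0.0229
```

```bash
cat >> lens.py <<'E'
    m=ok&(abs(P[...,2]-.006)<.006)&(P[...,0]>.45)&(P[...,0]<.59)&(P[...,1]>.36)&(P[...,1]<.485)&(s>540)
    m=cv2.morphologyEx(m.astype(np.uint8),cv2.MORPH_OPEN,np.ones((3,3)))>0
    q=(P[m][:,:2]*1000).astype(np.float32); print(' plate',cv2.minAreaRect(q))
E
python3 lens.py; python3 - <<'E'
import numpy as np,cv2
c=np.load('scene.npz'); cv2.imwrite('pics/s2.png',cv2.resize(c['frame'][140:320,120:330,::-1],(700,600),interpolation=2))
E
```

```text
scene 814 ((516.1428833007812, 426.8580322265625), (90.4831771850586, 91.68211364746094), 35.05851745605469) ((519.6331176757812, 426.3333740234375), 59.86479568481445)
 plate ((518.3646240234375, 424.52191162109375), (88.31757354736328, 90.44123077392578), 81.78807067871094)
side 577 ((518.33837890625, 423.6980285644531), (93.17447662353516, 94.5808334350586), 30.109264373779297) ((519.4039916992188, 425.3822937011719), 59.273193359375)
 plate ((517.286376953125, 425.8305358886719), (88.81204986572266, 93.65441131591797), 82.63893127441406)
```

View pics/s2.png

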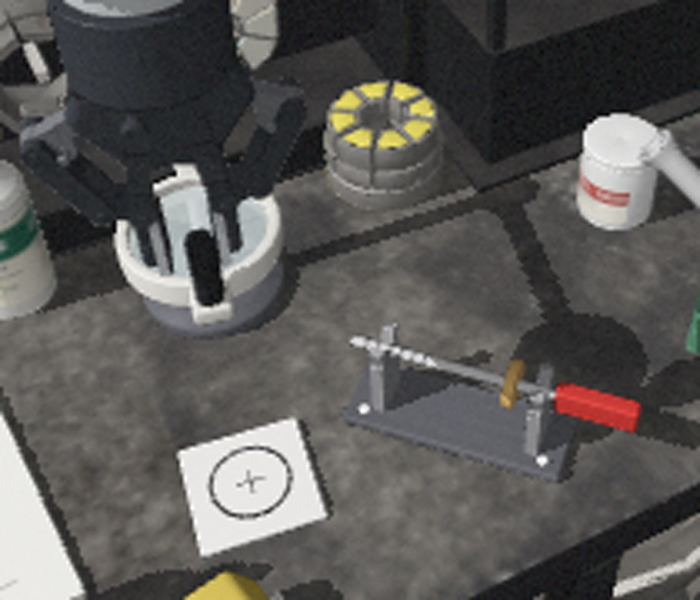

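Lens is within ~2 mm of the plate centre in both cameras; the crop agrees (lens at (200,245) vertically above the plate at (252,482), given the view). Release and go to the rod.

Emit:
{"method": "send_rows", "body": {
  "motion": [
    [0.45,0,0,0,0,0,0],
    [0.45,0,0,0,0,0,0],
    [0.45,0,0,0,0,0,0],
    [0.4,0,0,-30,0,0,0],
    [0.4,0,0,-40,0,0,0]
  ]
}}

```text
time: 6.35
tool_pos: [0.4651, 0.4376, 0.3545]
orientation: [-0.372, -3.11, 0.014]
force: [0.9, 0.5, -0.4]
finger_gap: 0.051
```

```bash
python3 - <<'E'
from plan import *
print(arm.observe()['tool_pos'])
plan([((.4236,.1957,.22),down(223.6)),((.4236,.1957,.057),down(223.6))],0,45,8.0)
E
```

```text
[0.46510715 0.43763177 0.35451262]
[[0, -2, -30, 17, 0, -0.1, -7.2], [0, 1, -31, 17, -0.1, -0.1, -7.1], [0, 6, -30, 17, 0, -0.1, -7.2], [0, 9, -29, 17, 0, -0.1, -7.1], [0, 13, -28, 17, -0.1, 0, -7.2]]
[[0, 16, -26, 17, 0, -0.1, -7.1], [0, 19, -24, 17, 0, -0.1, -7.2], [0, 22.3, -21, 17, -0.1, -0.1, -7.1], [0, 0, 0, 41, 0, 0, 0], [0, 0, 0, 41, 0, 0, 0]]
[[0, 0, 0, 40, 0, 0, 0], [0, 0, 0, 41, 0, 0, 0]]
```

Emit:
{"method": "send_rows", "body": {
  "motion": [
    [0.4,-2,-30,-5,0,0,-7.2],
    [0.4,1,-31,0,0,0,-7.1],
    [0.4,6,-30,0,0,-0.2,-7.2],
    [0.4,9,-29,10,0,-0.2,-7.1],
    [0.3,13,-28,25,-0.1,-0.2,-7.2]
  ]
}}

```text
time: 6.85
tool_pos: [0.4422, 0.2874, 0.3305]
orientation: [-0.61, 3.069, 0.001]
force: [-0.3, -0.4, -0.1]
finger_gap: 0.0599
```

Emit:
{"method": "send_rows", "body": {
  "motion": [
    [0,16,-26,30,0,-0.1,-7.1],
    [0,19,-24,30,0,-0.1,-7.2],
    [0,22.3,-21,30,-0.1,-0.1,-7.1],
    [0,0,0,16,0,0,0],
    [0,0,0,0,0,0,0]
  ]
}}

```text
time: 7.35
tool_pos: [0.4242, 0.1961, 0.2189]
orientation: [-1.161, 2.915, 0.003]
force: [-0.3, 0.6, -0.7]
finger_gap: 0.0855
```

```bash
python3 - <<'E'
from plan import *
o=arm.observe(); print(o['tool_pos'],o['joint_positions'].round(2))
c=shot('wrist'); cv2.imwrite('pics/w2.png',cv2.resize(c['frame'][...,::-1],(800,600)))
def proj(p):
    E=c['extrinsics']; q=E[:3,:3].T@(np.array(p)-E[:3,3]); t=np.arctan2(np.hypot(q[0],q[1]),q[2]); a=np.arctan2(q[1],q[0])
    return ((c['cx']+c['fx']*t*np.cos(a))/.64,(c['cy']+c['fy']*t*np.sin(a))/.64)
d=np.array([np.cos(np.radians(43.6)),np.sin(np.radians(43.6)),0]);h=np.array([.4236,.1957,.076])
print('grasp,end,front',proj(h),proj(h-.03*d),proj(h+.03*d),'collar',proj(h+.066*d+[0,0,.007]),'tip',proj(h+.186*d-[0,0,.011]))
plan([((.4236,.1957,.057),down(223.6))],0,40,8.0)
E
```

```text
[0.42415813 0.19612212 0.21885675] [ 0.25 -0.03  1.8   0.    1.37 -2.08]
grasp,end,front (np.float64(398.0773321473219), np.float64(268.9571046995024)) (np.float64(398.0193158452938), np.float64(224.29644133526872)) (np.float64(398.1237512656133), np.float64(311.4106405694269)) collar (np.float64(398.18972383587493), np.float64(363.18921909539836)) tip (np.float64(398.1961697817948), np.float64(477.14759574683933))
[[0, 1, 0, 33, 0, 0.1, 0], [0, 0, 0, 33, 0, 0.1, 0], [0, 1, 0, 32, -0.1, 0.1, -0.1], [0, 1, 1, 33, 0, 0.1, 0], [0, 0.2, -0.3, 32.9, 0, 0.1, 0]]
```

View pics/w2.png

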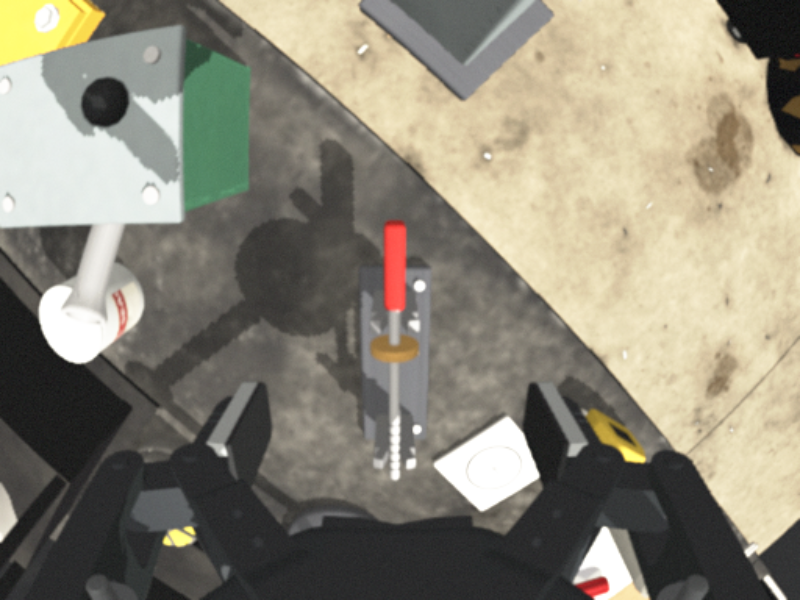

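Emit:
{"method": "send_rows", "body": {
  "motion": [
    [0,0.5,-1,33,0,0,0],
    [0,0.5,0,33,0,0.1,0],
    [0,0.5,0,33,0,0.1,0],
    [0,0.5,0,33,0,0.1,0],
    [0,0,0,30,0,0.1,0]
  ]
}}

```text
time: 7.9
tool_pos: [0.4288, 0.197, 0.0602]
orientation: [-1.165, 2.91, -0.003]
force: [1.2, 0.7, 0.3]
finger_gap: 0.0853
```

Emit:
{"method": "send_rows", "body": {
  "force": 50,
  "motion": [
    [0.5,0,0,0,0,0,0],
    [0.8,0,0,0,0,0,0],
    [1,0,0,0,0,0,0],
    [1,0,0,0,0,0,0],
    [1,0,0,0,0,0,0]
  ]
}}

```text
time: 8.4
tool_pos: [0.4282, 0.1963, 0.0613]
orientation: [-1.163, 2.911, -0.003]
force: [-0.9, 0.5, 1.5]
finger_gap: 0.0123
```

Emit:
{"method": "send_rows", "body": {
  "motion": [
    [1,0,0,0,0,0,0],
    [1,0,0,0,0,0,0],
    [1,0,0,0,0,0,0],
    [1,0,0,0,0,0,0]
  ]
}}

```text
time: 8.8
tool_pos: [0.4278, 0.1961, 0.0603]
orientation: [-1.163, 2.912, -0.003]
force: [0.7, 0.4, 3.2]
finger_gap: 0.011
```

Emit:
{"method": "send_rows", "body": {
  "motion": [
    [1,0,0,-10,0,0,0],
    [1,0,0,-20,0,0,0],
    [1,0,0,-25,0,0,0],
    [1,0,0,-25,0,0,0],
    [1,0,0,-25,0,0,0]
  ]
}}

```text
time: 9.3
tool_pos: [0.4249, 0.1954, 0.1649]
orientation: [-1.166, 2.917, -0.002]
force: [1.0, 1.0, -1.3]
finger_gap: 0.0112
```

Emit:
{"method": "send_rows", "body": {
  "motion": [
    [1,0,0,-25,0,0,0],
    [1,0,0,-25,0,0,0],
    [1,0,0,-25,0,0,0],
    [1,0,0,-20,0,0,0],
    [1,0,0,0,0,0,0]
  ]
}}

```text
time: 9.8
tool_pos: [0.4273, 0.1961, 0.2626]
orientation: [-1.163, 2.91, -0.004]
force: [0.9, 0.2, -0.9]
finger_gap: 0.011
```

```bash
cat > rod.py <<'E'
from plan import *
def frame(): 
    o=arm.observe(); return o['tool_pos'],R.from_rotvec(o['orientation']).as_matrix()
def seen(n):
    """steel/brass/red points near the rod, in tool frame (mm)"""
    c=shot(n); P=cloud(c); p,M=frame(); Q=(P-p)@M*1000; f=c['frame'].astype(int)
    return c,Q,f
if __name__=='__main__':
    p,M=frame(); print(p,arm.observe()['joint_positions'].round(2),arm.observe()['finger_gap'],arm.observe()['force'])
    for n in('scene','side'):
        c,Q,f=seen(n); ok=c['range_z']>0
        m=ok&(abs(Q[...,1])<12)&(abs(Q[...,2]+8)<25)&(Q[...,0]<-75)&(Q[...,0]>-215); q=Q[m]
        if len(q)>20:
            print(n,'shaft',len(q),'x',q[:,0].min().round(1),'y fit',np.polyfit(q[:,0],q[:,1],1).round(3),'z fit',np.polyfit(q[:,0],q[:,2],1).round(3),'mean',q.mean(0).round(1))
        m=ok&(abs(Q[...,1])<22)&(abs(Q[...,2]+8)<25)&(Q[...,0]<-45)&(Q[...,0]>-90)&(f[...,0]-f[...,2]>60)&(f[...,1]>80); q=Q[m]
        if len(q): print(n,'brass',len(q),q.mean(0).round(1),q.min(0).round(1),q.max(0).round(1))
E
python3 rod.py; python3 - <<'E'
import numpy as np,cv2
c=np.load('scene.npz'); cv2.imwrite('pics/s3.png',cv2.resize(c['frame'][100:320,120:400,::-1],(760,597),interpolation=2))
E
```

```text
[0.42726278 0.19613422 0.26255815] [ 0.25 -0.06  1.74 -0.    1.46 -2.08] 0.011009542072840203 [ 0.89615334  0.19266459 -0.86798454]
scene shaft 190 x -182.2 y fit [-0.006  1.524] z fit [-0.024 -7.658] mean [-128.2    2.3   -4.6]
scene brass 72 [-57.7  10.2 -14. ] [-62.3  -6.7 -22.6] [-54.1  18.7   4.4]
side shaft 132 x -180.3 y fit [0.008 4.747] z fit [-0.032 -4.973] mean [-126.7    3.7   -0.9]
side brass 134 [-56.3   6.3  -5.1] [-63.3 -15.2 -19.7] [-48.4  21.6  14.1]
```

View pics/s3.png

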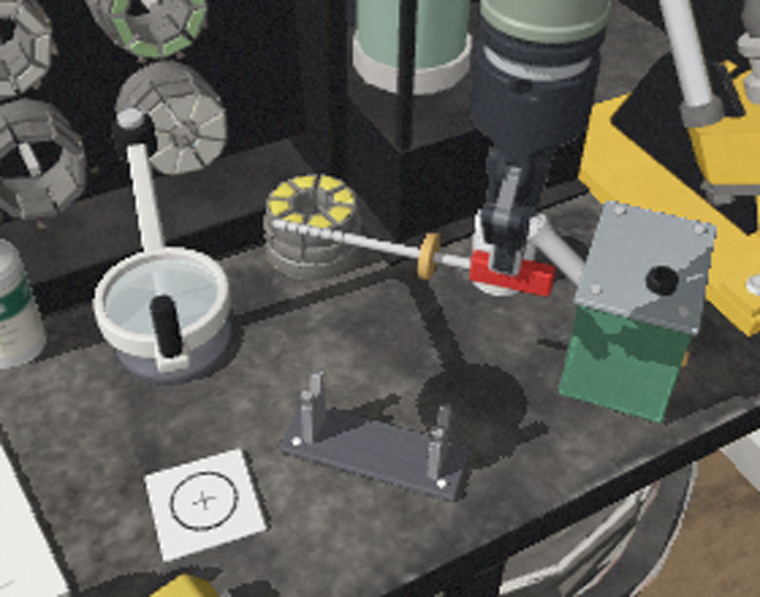

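Rod is held level (tip at tool x≈-182, drooping ~1.5° relative to tool), lens stays over plate. Check clearance and plan the pre-insertion pose.

```bash
cat >> rod.py <<'E'
M0=np.array([.561,.062,.150]); AZ=41.5
def tube(az=AZ,el=40):
    a,e=np.radians([az,el]); return np.array([np.cos(e)*np.cos(a),np.cos(e)*np.sin(a),np.sin(e)])
RO=np.array([-63,.5,-3.])/1000; E=1.6   # rod origin in tool frame, droop
def tcp_for(origin,T): return origin-T@RO
E
python3 - <<'E'
from rod import *
for n in('scene','side'):
    c=dict(np.load(n+'.npz')); P=cloud(c); X,Y,Z=P[...,0],P[...,1],P[...,2]
    m=(c['range_z']>0)&(X>.55)&(X<.95)&(Y>-.1)&(Y<.36)&(Z>.1)&(np.hypot(X-.43,Y-.19)>.19); q=P[m]
    for x in np.arange(.55,.95,.05):
        s=q[(q[:,0]>=x)&(q[:,0]<x+.05)]
        print(n,round(x,2),len(s),[(round(y,2),s[(s[:,1]>=y)&(s[:,1]<y+.1)][:,2].max().round(2)) for y in (-.1,0,.1,.2,.3) if ((s[:,1]>=y)&(s[:,1]<y+.1)).any()])
T=tilt(AZ,40-E); P=tcp_for(M0+.15*tube(),T); print('pre',P)
plan([((.46,.19,.33),down(170)),((.52,.18,.34),down(110)),((.60,.17,.34),tilt(70,20)),(P,T)],1,40,7.5)
E
```

```text
scene 0.55 44 [(-0.1, np.float64(0.15)), (0, np.float64(0.16))]
scene 0.6 0 []
scene 0.65 0 []
scene 0.7 1233 [(-0.1, np.float64(0.12)), (0, np.float64(0.38)), (0.1, np.float64(0.38))]
scene 0.75 751 [(-0.1, np.float64(0.14)), (0, np.float64(0.45)), (0.1, np.float64(0.38))]
scene 0.8 3760 [(-0.1, np.float64(0.37)), (0, np.float64(0.46)), (0.1, np.float64(0.53)), (0.2, np.float64(0.2)), (0.3, np.float64(0.2))]
scene 0.85 4885 [(-0.1, np.float64(0.38)), (0, np.float64(0.38)), (0.1, np.float64(0.52)), (0.2, np.float64(0.53)), (0.3, np.float64(0.53))]
scene 0.9 7940 [(-0.1, np.float64(0.38)), (0, np.float64(0.49)), (0.1, np.float64(0.51)), (0.2, np.float64(0.53)), (0.3, np.float64(0.53))]
side 0.55 0 []
side 0.6 0 []
side 0.65 0 []
side 0.7 775 [(0, np.float64(0.37)), (0.1, np.float64(0.37))]
side 0.75 491 [(0, np.float64(0.45)), (0.1, np.float64(0.14))]
side 0.8 1796 [(-0.1, np.float64(0.37)), (0, np.float64(0.45)), (0.1, np.float64(0.17)), (0.2, np.float64(0.19)), (0.3, np.float64(0.19))]
side 0.85 3201 [(-0.1, np.float64(0.37)), (0, np.float64(0.37)), (0.1, np.float64(0.14)), (0.2, np
[... 330 characters left out ...]
.7], [1, -4, -2, -9, 0, 0, 6.7]]
[[1, -4, -1, -9, -0.1, 0, 6.7], [1, -4, -1, -9, 0, 0, 6.7], [1, -4.6, -0.8, -9, 0, 0, 6.7], [1, -8, 0, -1, 0, 0, 7.5], [1, -7, 1, -2, 0, 0, 7.5]]
[[1, -7, 2, -1, 0, 0, 7.5], [1, -7, 3, -1, 0, 0, 7.5], [1, -7, 4, -1, 0, 0, 7.5], [1, -6, 5, -2, 0, 0, 7.5], [1, -5, 5, -1, 0, 0, 7.5]]
[[1, -4.8, 6.3, -1, 0, 0, 7.5], [1, -6, 12, 0, -1.2, 3.2, 6.6], [1, -5, 13, 0, -1.1, 3.2, 6.6], [1, -3, 13, 0, -1.2, 3.2, 6.6], [1, -2, 13, 0, -1.1, 3.2, 6.6]]
[[1, 0, 13, 0, -1.2, 3.2, 6.6], [1, 1.3, 13.7, 1, -1.2, 3.2, 6.6], [1, 2, 16, 13, -2.8, 3.6, 5], [1, 3, 15, 14, -2.8, 3.6, 5], [1, 2, 14, 14, -2.8, 3.6, 5]]
[[1, 4, 13, 16, -2.7, 3.6, 5], [1, 2.9, 11.9, 15.9, -2.8, 3.6, 4.9]]
```

```bash
python3 - <<'E'
from rod import *
for n in('scene','side'):
    c=dict(np.load(n+'.npz')); P=cloud(c); X,Y,Z=P[...,0],P[...,1],P[...,2]
    m=(c['range_z']>0)&(X>.6)&(X<.9)&(Y>-.1)&(Y<.34)&(Z>.1)&(Z<.6)&(np.hypot(X-.43,Y-.19)>.19); q=P[m]
    for z0,z1 in((.1,.2),(.2,.34),(.34,.4),(.4,.6)):
        print(n,z0,[(round(y,2),s[:,0].min().round(3),len(s)) for y in np.arange(-.1,.34,.03) for s in [q[(q[:,1]>=y)&(q[:,1]<y+.03)&(q[:,2]>z0)&(q[:,2]<z1)]] if len(s)>3])
E
```

```text
scene 0.1 [(np.float64(-0.1), np.float64(0.869), 12), (np.float64(-0.07), np.float64(0.828), 18), (np.float64(-0.04), np.float64(0.732), 114), (np.float64(-0.01), np.float64(0.729), 311), (np.float64(0.02), np.float64(0.728), 371), (np.float64(0.05), np.float64(0.729), 517), (np.float64(0.08), np.float64(0.728), 607), (np.float64(0.11), np.float64(0.734), 229), (np.float64(0.14), np.float64(0.806), 150), (np.float64(0.23), np.float64(0.848), 23), (np.float64(0.26), np.float64(0.842), 308), (np.float64(0.29), np.float64(0.841), 339), (np.float64(0.32), np.float64(0.841), 215)]
scene 0.2 [(np.float64(-0.07), np.float64(0.835), 7), (np.float64(-0.04), np.float64(0.817), 160), (np.float64(-0.01), np.float64(0.814), 292), (np.float64(0.02), np.float64(0.814), 250), (np.float64(0.05), np.float64(0.834), 477), (np.float64(0.08), np.float64(0.73), 309), (np.float64(0.11), np.float64(0.807), 394), (np.float64(0.14), np.float64(0.806), 274), (np.float64(0.23), np.float64(0.864), 24), (np.float64(0.26), np.float64(0.855), 326), (np.float64(0.29), np.float64(0.856), 356), (np.float64(0.32), np.f
[... 1651 characters left out ...]
), np.float64(0.854), 167)]
side 0.34 [(np.float64(-0.04), np.float64(0.857), 9), (np.float64(-0.01), np.float64(0.751), 88), (np.float64(0.02), np.float64(0.726), 218), (np.float64(0.05), np.float64(0.729), 212), (np.float64(0.08), np.float64(0.725), 88), (np.float64(0.26), np.float64(0.867), 41), (np.float64(0.29), np.float64(0.866), 76), (np.float64(0.32), np.float64(0.873), 38)]
side 0.4 [(np.float64(-0.01), np.float64(0.781), 39), (np.float64(0.02), np.float64(0.781), 110), (np.float64(0.05), np.float64(0.79), 12), (np.float64(0.23), np.float64(0.875), 18), (np.float64(0.26), np.float64(0.873), 441), (np.float64(0.29), np.float64(0.873), 368), (np.float64(0.32), np.float64(0.871), 323)]
```

```bash
python3 - <<'E'
from rod import *
T=tilt(AZ,40-E); P=tcp_for(M0+.13*tube(),T); print('pre',P)
plan([((.46,.19,.33),down(170)),((.52,.18,.34),down(110)),((.58,.16,.36),tilt(70,20)),(P-.045*T[:,2],T)],1,40,8)
E
```

```text
pre [0.67362762 0.1623121  0.27034362]
[[1, -3, -4, -10, 0, 0, 7.7], [1, -4, -4, -10, 0, 0, 7.6], [1, -4, -3, -10, 0, 0.1, 7.7], [1, -4, -2, -11, 0, 0, 7.6], [1, -5, -2, -10, -0.1, 0, 7.7]]
[[1, -4, -2, -10, 0, 0, 7.6], [1, -5.4, -0.1, -10, 0, 0, 7.7], [1, -8, 0, -1, 0, 0, 7.5], [1, -7, 1, -2, 0, 0, 7.5], [1, -7, 2, -1, 0, 0, 7.5]]
[[1, -7, 3, -1, 0, 0, 7.5], [1, -7, 4, -1, 0, 0, 7.5], [1, -6, 5, -2, 0, 0, 7.5], [1, -5, 5, -1, 0, 0, 7.5], [1, -4.8, 6.3, -1, 0, 0, 7.5]]
[[1, -7, 8, -3, -1.2, 3.2, 6.6], [1, -5, 9, -4, -1.1, 3.2, 6.6], [1, -4, 10, -3, -1.2, 3.2, 6.6], [1, -3, 10, -4, -1.1, 3.2, 6.6], [1, -1, 10, -3, -1.2, 3.2, 6.6]]
[[1, 0.1, 10.9, -3.6, -1.2, 3.2, 6.6], [1, -2, 15, 11, -2.8, 3.6, 5], [1, -1, 14, 11, -2.8, 3.6, 5], [1, -1, 14, 12, -2.8, 3.6, 5], [1, -1, 13, 13, -2.7, 3.6, 5]]
[[1, 0.3, 13, 13.6, -2.8, 3.6, 4.9]]
```

Emit:
{"method": "send_rows", "body": {
  "motion": [
    [1,-3,-4,-10,0,0,7.7],
    [1,-4,-4,-10,0,0,7.6],
    [1,-4,-3,-10,0,0.1,7.7],
    [1,-4,-2,-11,0,0,7.6],
    [1,-5,-2,-10,-0.1,0,7.7]
  ]
}}

```text
time: 10.4
tool_pos: [0.4499, 0.1918, 0.3085]
orientation: [0.136, -3.135, 0.0]
force: [0.0, 0.1, -0.8]
finger_gap: 0.0109
```

Emit:
{"method": "send_rows", "body": {
  "motion": [
    [1,-4,-2,-10,0,0,7.6],
    [1,-5.4,0,-10,0,0,7.7],
    [1,-8,0,-1,0,0,7.5],
    [1,-7,1,-2,0,0,7.5],
    [1,-7,2,-1,0,0,7.5]
  ]
}}

```text
time: 10.9
tool_pos: [0.4817, 0.1863, 0.3322]
orientation: [-0.887, -3.011, 0.002]
force: [0.5, 0.5, -1.1]
finger_gap: 0.0114
```

Emit:
{"method": "send_rows", "body": {
  "motion": [
    [1,-7,3,-1,0,0,7.5],
    [1,-7,4,-1,0,0,7.5],
    [1,-6,5,-2,0,0,7.5],
    [1,-5,5,-1,0,0,7.5],
    [1,-4.8,6.3,-1,0,0,7.5]
  ]
}}

```text
time: 11.4
tool_pos: [0.5197, 0.18, 0.338]
orientation: [-1.808, -2.566, 0.003]
force: [0.5, 0.4, -1.0]
finger_gap: 0.0108
```

Emit:
{"method": "send_rows", "body": {
  "motion": [
    [1,-7,8,-3,-1.2,3.2,6.6],
    [1,-5,9,-4,-1.1,3.2,6.6],
    [1,-4,10,-3,-1.2,3.2,6.6],
    [1,-3,10,-4,-1.1,3.2,6.6],
    [1,-1,10,-3,-1.2,3.2,6.6]
  ]
}}

```text
time: 11.9
tool_pos: [0.5699, 0.1633, 0.3545]
orientation: [-2.317, -1.823, -0.356]
force: [1.3, 0.5, -2.1]
finger_gap: 0.011
```

```bash
python3 - <<'E'
from rod import *
o=arm.observe(); print(o['time'],o['tool_pos'],o['joint_positions'].round(2),o['force'],o['finger_gap'])
T=tilt(AZ,40-E); P=tcp_for(M0+.13*tube(),T)
plan([(P-.045*T[:,2],T)],1,30,7)
E
```

```text
11.9 [0.56990397 0.16328757 0.35445006] [-0.03  0.08  1.44  0.29  1.55  0.22] [ 1.31232248  0.50320776 -2.07124601] 0.010954013755311184
[[1, -2, 14, 8, -2.6, 3.4, 5.2], [1, -2, 14, 8, -2.6, 3.5, 5.2], [1, -1, 14, 10, -2.6, 3.4, 5.3], [1, 0, 13, 9, -2.6, 3.5, 5.2], [1, 1, 12, 10, -2.6, 3.4, 5.2]]
[[1, 0.5, 12.6, 11.3, -2.6, 3.4, 5.2]]
```

Emit:
{"method": "send_rows", "body": {
  "motion": [
    [1,-2,14,8,-2.6,3.4,5.2],
    [1,-2,14,8,-2.6,3.5,5.2],
    [1,-1,14,10,-2.6,3.4,5.3],
    [1,0,13,9,-2.6,3.5,5.2],
    [1,1,12,10,-2.6,3.4,5.2]
  ]
}}

```text
time: 12.4
tool_pos: [0.6385, 0.1475, 0.3139]
orientation: [-2.562, -1.129, -0.818]
force: [0.9, 0.8, -0.8]
finger_gap: 0.0112
```

Emit:
{"method": "send_rows", "body": {
  "motion": [
    [1,0.5,12.6,11.3,-2.6,3.4,5.2],
    [1,0,0,0,0,0,0]
  ]
}}

```text
time: 12.6
tool_pos: [0.6499, 0.1443, 0.3017]
orientation: [-2.585, -0.985, -0.889]
force: [0.1, -0.4, -2.6]
finger_gap: 0.0111
```

```bash
python3 rod.py; python3 - <<'E'
from rod import *
p,M=frame()
c=dict(np.load('scene.npz')); P=cloud(c)
w=shot('wrist')
im=np.hstack([cv2.resize(c['frame'][90:240,230:380],(400,400),interpolation=2),cv2.resize(w['frame'],(400,300))[:300] if 0 else cv2.resize(w['frame'][:,:384],(400,400))])
cv2.imwrite('pics/s4.png',im[...,::-1])
T=tilt(AZ,40-E); plan([(tcp_for(M0+.13*tube(),T),T)],1,20,5)
print('rod origin',p+M@RO,'tip',p+M@(RO+.12*np.array([-np.cos(np.radians(E)),0,np.sin(np.radians(E))])),'want tip',M0+.01*tube())
E
```

```text
[0.64993248 0.14427061 0.30171732] [-0.16  0.03  1.71  0.59  1.03  0.47] 0.011073943145869587 [ 0.12260824 -0.40665768 -2.63701087]
scene shaft 137 x -182.3 y fit [-2.000e-03 -3.177e+00] z fit [-0.017 -3.538] mean [-129.8   -3.    -1.4]
scene brass 65 [-57.5  -9.9  -6.5] [-62.7 -19.  -18.4] [-54.3   7.5  12.7]
side shaft 48 x -114.7 y fit [ 0.024 -2.262] z fit [-0.035 -3.298] mean [-94.3  -4.5   0. ]
side brass 58 [-60.7 -10.7  -6.6] [-64.1 -20.9 -16.6] [-55.3   9.1  10.7]
[[1, -1, 0, 15, 0, 0, 0.2], [1, 0, 0, 16, 0, 0, 0.1], [1, -1.2, 0.6, 15.4, -0.1, 0, 0.2]]
rod origin [0.61424613 0.10998618 0.26972435] tip [0.54584171 0.04833484 0.19278317] want tip [0.56673733 0.06707596 0.15642788]
```

View pics/s4.png

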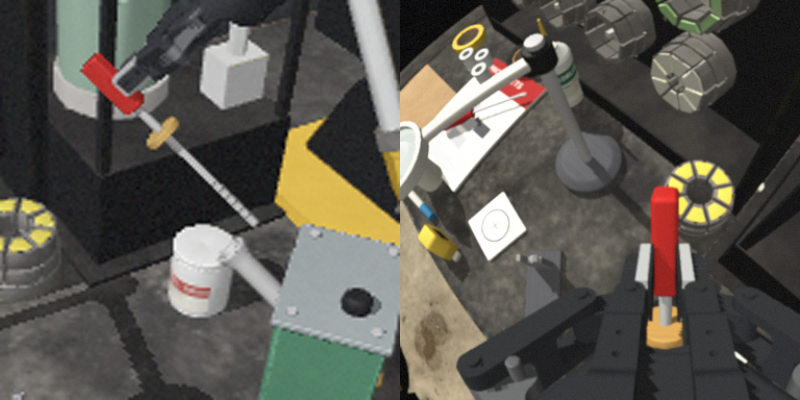

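Crop: tip at (257,222), mouth at about (232,250), collar and handle aligned in the jaws. Compare with projections of my model.

```bash
python3 - <<'E'
from rod import *
p,M=frame(); tip=p+M@(RO+.12*np.array([-np.cos(np.radians(E)),0,np.sin(np.radians(E))]))
ims=[]
for n,(y0,x0,s) in dict(scene=(150,290,60),side=(170,300,60)).items():
    c=dict(np.load(n+'.npz')); X=c['extrinsics']; k=6
    im=cv2.resize(c['frame'][y0:y0+s,x0:x0+s],None,fx=k,fy=k,interpolation=cv2.INTER_CUBIC)
    for nm,pt,col in(('tip',tip,(255,0,0)),('mouth',M0,(0,0,255)),('base',M0-.04*tube(),(0,255,0)),('org',p+M@RO,(255,0,255))):
        q=X[:3,:3].T@(pt-X[:3,3]); u=c['fx']*q[0]/q[2]+c['cx']; v=c['fy']*q[1]/q[2]+c['cy']; a,b=(u-x0+.5)*k,(v-y0+.5)*k; print(n,nm,round(u,1),round(v,1),'crop',round(a),round(b))
        cv2.circle(im,(int(a),int(b)),4,col,1)
    ims.append(im)
cv2.imwrite('pics/s5.png',np.hstack(ims)[...,::-1])
E
```

```text
scene tip 325.4 171.3 crop 215 131
scene mouth 315.5 183.1 crop 156 202
scene base 325.8 193.3 crop 218 263
scene org 291.8 137.9 crop 14 -70
side tip 337.7 182.7 crop 229 79
side mouth 329.8 196.9 crop 182 164
side base 339.6 210.0 crop 241 243
side org 307.7 143.8 crop 49 -154
```

View pics/s5.png

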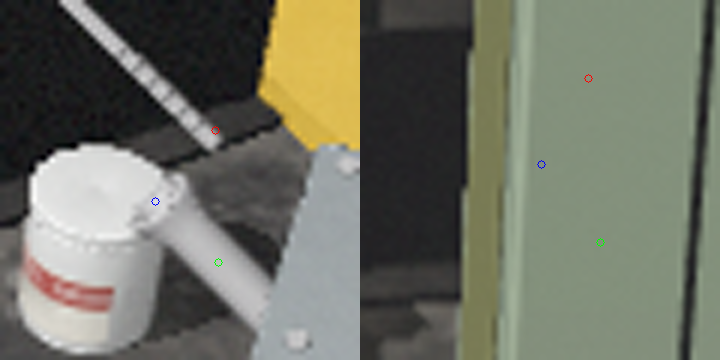

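Scene crop: rod tip really at (216,143), about 2 px below prediction; rim centre about (160,200). Fit both rod and tube as cylinders in the same camera's cloud so that calibration cancels.

```bash
cat > fit.py <<'E'
from rod import *
from scipy.optimize import least_squares
def cyl(q,d0,r=None,p0=None,fixd=False):
    """fit axis (point c0+offsets, direction) ; returns point, dir, r, rms"""
    d0=d0/np.linalg.norm(d0); u=np.cross(d0,[0,0,1]);u/=np.linalg.norm(u); v=np.cross(d0,u); c0=q.mean(0) if p0 is None else p0
    def un(x):
        d=d0+(0 if fixd else x[2]*u+x[3]*v); return c0+x[0]*u+x[1]*v, d/np.linalg.norm(d), (r if r else x[4])
    f=lambda x:(lambda c,d,rr:np.linalg.norm(np.cross(q-c,d),axis=1)-rr)(*un(x))
    s=least_squares(f,[0,0,0,0,r or .012],loss='soft_l1',f_scale=.001); c,d,rr=un(s.x); return c,d,rr,np.abs(f(s.x)).mean()
if __name__=='__main__':
    np.set_printoptions(precision=4,suppress=True)
    p,M=frame(); c=dict(np.load('scene.npz')); P=cloud(c); ok=c['range_z']>0; cam=c['extrinsics'][:3,3]
    Q=(P-p)@M*1000
    m=ok&(abs(Q[...,1])<12)&(abs(Q[...,2]+2)<14)&(Q[...,0]<-72)&(Q[...,0]>-178)
    q=P[m]; toward=cam-q.mean(0); toward/=np.linalg.norm(toward)
    C,D,r,e=cyl(q,-M[:,0],.004,q.mean(0)-.003*toward); print('rod',len(q),C,'dir',D,'el',np.degrees(np.arcsin(-D[2])),'az',np.degrees(np.arctan2(-D[1],-D[0])),e)
    print(' in tool: pt',(C-p)@M*1000,'dir',D@M)
    tip=C+D*((p+M@[-.183,0,0]-C)@D); print(' tip',tip)
    a=tube(); s=(P-M0)@a; perp=np.linalg.norm(P-M0-s[...,None]*a,axis=-1)
    m=ok&(s<-.012)&(s>-.05)&(perp<.022)&(P[...,2]>.095); q=P[m]; print('tube pts',len(q))
    for az,fx in((41.5,1),(43,1),(45,1),(41.5,0)):
        for r in(None,.011,.013):
            C,D,rr,e=cyl(q,tube(az),r,q.mean(0)-.01*toward,fx)
            t=(.15-C[2])/D[2]; print(az,fx,'r',rr,'dir az',np.degrees(np.arctan2(D[1],D[0])),'el',np.degrees(np.arcsin(D[2])),'mouth at z=.15',C+t*D,e)
E
python3 fit.py
```

```text
rod 136 [0.5783 0.0805 0.228 ] dir [-0.5805 -0.5132 -0.6322] el 39.21580393545595 az 41.47768914585544 0.0009707815506187237
 in tool: pt [-127.0043   -2.3909    1.5938] dir [-0.9999 -0.0087  0.0143]
 tip [0.5458 0.0518 0.1926]
tube pts 116
41.5 1 r 0.010556945003135369 dir az 41.49999999999999 el 39.99999999999999 mouth at z=.15 [0.5609 0.0615 0.15  ] 0.0009531821378964945
41.5 1 r 0.011 dir az 41.49999999999999 el 39.99999999999999 mouth at z=.15 [0.5616 0.0614 0.15  ] 0.0009701018265417811
41.5 1 r 0.013 dir az 41.49999999999999 el 39.99999999999999 mouth at z=.15 [0.5644 0.0612 0.15  ] 0.0011261319835551883
43 1 r 0.010600869229827841 dir az 43.0 el 39.99999999999999 mouth at z=.15 [0.5606 0.062  0.15  ] 0.0009650757640922886
43 1 r 0.011 dir az 43.0 el 39.99999999999999 mouth at z=.15 [0.5612 0.0619 0.15  ] 0.0009737097365341614
43 1 r 0.013 dir az 43.0 el 39.99999999999999 mouth at z=.15 [0.564  0.0617 0.15  ] 0.0011167981355536634
45 1 r 0.010647618679687965 dir az 45.0 el 40.00000000000001 mouth at z=.15 [0.5601 0.0625 0.15  ] 0.0010049119266268207
45 1 r 0.011 dir az 45.0 el 40.00000000000001 mouth at z=.15 [0.5606 0.0625 0.15  ] 0.0010114459201257464
45 1 r 0.013 dir az 45.0 el 40.00000000000001 mouth at z=.15 [0.5634 0.0623 0.15  ] 0.0011261729143889666
41.5 0 r 0.010573802323532427 dir az 41.489027493342 el 40.888205593293875 mouth at z=.15 [0.5604 0.061  0.15  ] 0.0009537763613416338
41.5 0 r 0.011 dir az 41.594913156590074 el 40.92660717020313 mouth at z=.15 [0.561  0.0609 0.15  ] 0.0009654613043315293
41.5 0 r 0.013 dir az 42.0636067611159 el 40.83226764767408 mouth at z=.15 [0.5637 0.0609 0.15  ] 0.0011155631358302756
```

Consistent: tube az 41.5°, mouth (0.561,0.0615,0.150); rod axis in this camera sits ~2 mm to tool −y, droop ~1°. Go to the mouth with that correction.

```bash
sed -i 's/^M0=.*;/M0=np.array([.561,.0615,.150]);/; s/^RO=.*/RO=np.array([-63,-1.6,0.2])\/1000; E=1.0/' rod.py; python3 - <<'E'
from rod import *
T=tilt(AZ-.4,40-E); 
s=plan([(tcp_for(M0+.13*tube(),T),T)],1,20,5)
print('--'); plan([(tcp_for(M0+.0*tube(),T),T)],1,13,5,start=s)
E
```

```text
[[1, -1, 1, 14, -0.1, 0.2, 0.3], [1, -1, 1, 14, -0.1, 0.2, 0.2], [1, -0.7, 1.3, 14.4, -0.1, 0.2, 0.3]]
--
[[1, -13, 0, 0, 0, 0, 0], [1, -13, 0, 0, 0, 0, 0], [1, -13, 0, 1, 0, 0, 0], [1, -13, 0, 0, 0, 0, 0], [1, -13, 0, 0, 0, 0, 0]]
[[1, -13, 0, 0, 0, 0, 0], [1, -13, 1, 1, 0, 0, 0], [1, -13, 0, 0, 0, 0, 0], [1, -13, 0, 0, 0, 0, 0], [1, -13, -0.3, 0.2, 0, 0, 0]]
```

Emit:
{"method": "send_rows", "body": {
  "motion": [
    [1,-1,1,14,-0.1,0.2,0.3],
    [1,-1,1,14,-0.1,0.2,0.2],
    [1,-0.7,1.3,14.4,-0.1,0.2,0.3],
    [1,0,0,0,0,0,0]
  ]
}}

```text
time: 13.15
tool_pos: [0.6729, 0.1593, 0.2701]
orientation: [-2.584, -0.966, -0.91]
force: [-0.3, 0.1, -2.0]
finger_gap: 0.0107
```

```bash
python3 rod.py; python3 fit.py | head -4; python3 - <<'E'
from rod import *
c=dict(np.load('scene.npz')); cv2.imwrite('pics/s6.png',cv2.resize(c['frame'][120:210,270:370,::-1],(660,594),interpolation=2))
E
```

```text
[0.67293723 0.15925883 0.27007772] [-0.12  0.11  1.7   0.62  0.94  0.46] 0.010741368129039978 [-0.27742999  0.11940894 -2.02202151]
scene shaft 232 x -214.8 y fit [ 0.006 -1.654] z fit [ 0.008 -0.599] mean [-155.8   -2.6   -1.9]
scene brass 59 [-56.4  -9.7  -7.8] [-61.5 -19.4 -19.7] [-52.9  12.   10.1]
side shaft 82 x -143.0 y fit [ 0.014 -2.013] z fit [-0.032 -3.084] mean [-108.2   -3.5    0.3]
side brass 53 [-59.6 -10.1  -7.6] [-63.1 -20.7 -17.5] [-54.1  10.9   8.2]
rod 140 [0.6003 0.0963 0.1935] dir [-0.5762 -0.5033 -0.6439] el 40.08631823645912 az 41.136312784610574 0.0008608940074192616
 in tool: pt [-124.8066   -1.0526    0.894 ] dir [-0.9998  0.0018  0.0185]
 tip [0.5668 0.067  0.1561]
tube pts 116
```

View pics/s6.png

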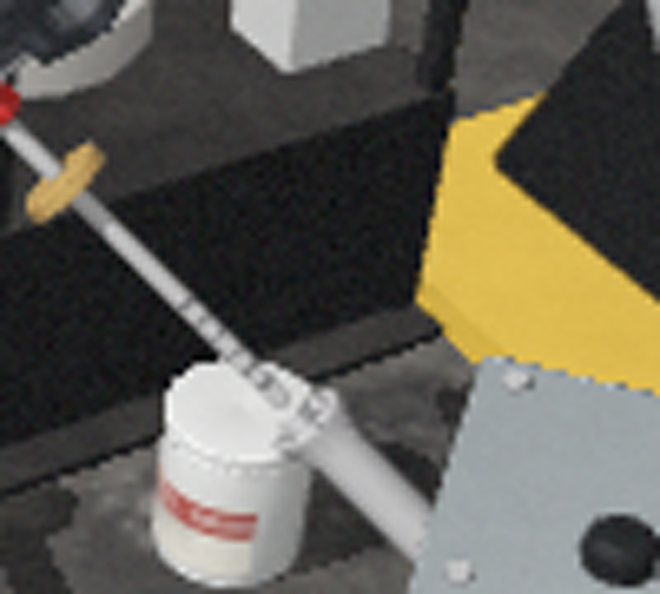

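The picture shows the tip at about (285,398), entering the mouth (rim centre ≈(305,415)) on the tube's axis; the fit tip is within 0.5 mm of target. Insert.

Emit:
{"method": "send_rows", "body": {
  "motion": [
    [1,-8,0,0.2,0,0,0],
    [1,-8,0,0.2,0,0,0],
    [1,-8,0,0.2,0,0,0],
    [1,-8,0,0.2,0,0,0],
    [1,0,0,0,0,0,0]
  ]
}}

```text
time: 13.75
tool_pos: [0.6544, 0.1415, 0.2518]
orientation: [-2.585, -0.964, -0.915]
force: [0.1, 0.5, -0.7]
finger_gap: 0.0109
```

```bash
python3 - <<'E'
from rod import *
o=arm.observe(); p,M=frame(); print(p,(p-np.array([.6729,.1593,.2701]))@M*1000,M.T@o['force'],M.T@o['moment'],tilt(AZ-.4,39).T@M)
E
```

```text
[0.65435244 0.14149781 0.25179287] [-31.47411101   1.31072885  -1.93477882] [-0.11197951 -0.34336483  0.76449041] [ 0.07416093 -0.41097391  0.01972002] [[ 9.99996215e-01 -2.75021377e-03  8.26736537e-05]
 [ 2.75013600e-03  9.99995789e-01  9.26524639e-04]
 [-8.52214464e-05 -9.26293768e-04  9.99999567e-01]]
```

```bash
cat > nxt.py <<'E'
from rod import *
import sys
p,M=frame(); o=arm.observe(); T=tilt(AZ-.4,40-E)
org=p+M@RO; s=(org-M0)@tube(); print('standoff mm',s*1000,'lateral tool',((org-M0)-s*tube())@M*1000,'F tool',(M.T@o['force']).round(1),'gap',o['finger_gap'])
plan([(tcp_for(M0+float(sys.argv[1])/1000*tube(),T),T)],1,10,3)
E
python3 nxt.py 50
```

```text
standoff mm 96.61823857091794 lateral tool [ 0.00124994 -0.17233859  0.15198427] F tool [-0.1 -0.3  0.8] gap 0.010851400923770307
[[1, -9, 0, 0, 0, 0, 0], [1, -10, 0, 0, 0, 0, -0.1], [1, -9, 0, 0, 0, 0, 0], [1, -9, 0, 1, 0, 0, 0], [1, -9.6, 0.3, -0.3, 0.1, 0, -0.1]]
```

Emit:
{"method": "send_rows", "body": {
  "motion": [
    [1,-9,0,0.2,0,0,0],
    [1,-9,0,0.2,0,0,-0.1],
    [1,-9,0,0.2,0,0,0],
    [1,-9,0,0.2,0,0,0],
    [1,-9,0,0.2,0,0,0]
  ]
}}

```text
time: 14.25
tool_pos: [0.6293, 0.1192, 0.2235]
orientation: [-2.583, -0.968, -0.918]
force: [-0.3, -0.6, -0.0]
finger_gap: 0.0108
```

```bash
python3 nxt.py 5
```

```text
standoff mm 52.76200108176565 lateral tool [0.00623978 0.09007919 0.36863745] F tool [-0.5  0.3 -0.4] gap 0.010803990849387803
[[1, -10, 0, 0, 0, 0, 0], [1, -9, 0, 0, 0, 0, 0], [1, -10, 0, 0, 0.1, -0.1, 0], [1, -9, 0, 0, 0, 0, 0], [1, -9.8, 0.2, 0.5, 0, 0, 0]]
```

Emit:
{"method": "send_rows", "body": {
  "motion": [
    [1,-9,0,0,0,0,0],
    [1,-9,0,0.1,0,0,0],
    [1,-9,0,0.1,0,0,0],
    [1,-9,0,0.1,0,0,0],
    [1,-8,0,0.1,0,0,0]
  ]
}}

```text
time: 14.75
tool_pos: [0.6038, 0.097, 0.1956]
orientation: [-2.583, -0.968, -0.918]
force: [-0.2, 0.1, -1.1]
finger_gap: 0.0108
```

```bash
python3 nxt.py -3
```

```text
standoff mm 8.874509918676381 lateral tool [ 0.00036863 -0.0786365   0.04725285] F tool [-0.8 -0.2  0.8] gap 0.010832540306595051
[[1, -6, 0, 0, 0, -0.1, 0], [1, -5.9, 0.2, 0.3, 0.1, 0, 0]]
```

No lateral force. Creep in until the collar stops.

Emit:
{"method": "send_rows", "body": {
  "motion": [
    [1,-3,0,0.1,0,0,0],
    [1,-3,0,0.1,0,0,0],
    [1,0,0,0,0,0,0]
  ]
}}

```text
time: 15.05
tool_pos: [0.6008, 0.0942, 0.192]
orientation: [-2.583, -0.968, -0.918]
force: [-0.5, -0.2, -1.5]
finger_gap: 0.0108
```

Emit:
{"method": "send_rows", "body": {
  "motion": [
    [1,-2,0,0,0,0,0],
    [1,0,0,0,0,0,0]
  ]
}}

```text
time: 15.25
tool_pos: [0.5998, 0.0934, 0.191]
orientation: [-2.583, -0.969, -0.919]
force: [0.4, 0.4, -0.5]
finger_gap: 0.0111
```

Emit:
{"method": "send_rows", "body": {
  "motion": [
    [1,-1.5,0,0,0,0,0],
    [1,0,0,0,0,0,0]
  ]
}}

```text
time: 15.45
tool_pos: [0.5988, 0.0926, 0.1899]
orientation: [-2.583, -0.969, -0.918]
force: [-0.1, -0.1, -1.3]
finger_gap: 0.011
```

```bash
python3 nxt.py -3
```

```text
standoff mm 0.181139312427224 lateral tool [ 0.00114872 -0.12924373  0.10968892] F tool [-1.   0.   0.9] gap 0.010970079693883262
[[1, -3.2, 0.2, 0.1, 0.1, -0.1, 0.1]]
```

Emit:
{"method": "send_rows", "body": {
  "motion": [
    [1,-1.5,0,0,0,0,0],
    [1,0,0,0,0,0,0]
  ]
}}

```text
time: 15.65
tool_pos: [0.5978, 0.0918, 0.1888]
orientation: [-2.583, -0.969, -0.918]
force: [-1.1, 0.6, -2.0]
finger_gap: 0.0106
```

Emit:
{"method": "send_rows", "body": {
  "motion": [
    [1,-1.5,0,0,0,0,0],
    [1,0,0,0,0,0,0]
  ]
}}

```text
time: 15.85
tool_pos: [0.5977, 0.0913, 0.1889]
orientation: [-2.582, -0.968, -0.921]
force: [1.3, 2.1, 0.2]
finger_gap: 0.0111
```

```bash
python3 nxt.py -6
```

```text
standoff mm -1.77537315469605 lateral tool [-0.00091903  0.15671351 -0.11767613] F tool [ 1.9 -0.8  1.3] gap 0.011103749676693614
[[1, -4.2, -0.1, 0.4, 0.1, -0.2, 0]]
```

Emit:
{"method": "send_rows", "body": {
  "motion": [
    [1,-1.5,0,0,0,0,0],
    [1,0,0,0,0,0,0]
  ]
}}

```text
time: 16.05
tool_pos: [0.5977, 0.0908, 0.1892]
orientation: [-2.581, -0.968, -0.924]
force: [3.0, 4.1, 3.2]
finger_gap: 0.0109
```

Emit:
{"method": "send_rows", "body": {
  "motion": [
    [1,-1.5,0,0,0,0,0],
    [1,0,0,0,0,0,0],
    [1,0,0,0,0,0,0]
  ]
}}

```text
time: 16.35
tool_pos: [0.5977, 0.0905, 0.1894]
orientation: [-2.58, -0.967, -0.927]
force: [4.9, 5.7, 4.5]
finger_gap: 0.0111
```

```bash
python3 nxt.py -6; python3 - <<'E'
from rod import *
c=shot('scene'); cv2.imwrite('pics/s7.png',cv2.resize(c['frame'][120:210,270:370,::-1],(660,594),interpolation=2))
E
```

```text
standoff mm -1.881488127355802 lateral tool [-0.00258623  0.72294478 -0.591247  ] F tool [ 8.6 -1.1  1.2] gap 0.011070520038426127
[[1, -4.1, -0.6, 1.1, 0.2, -0.5, 0.1]]
```

View pics/s7.png

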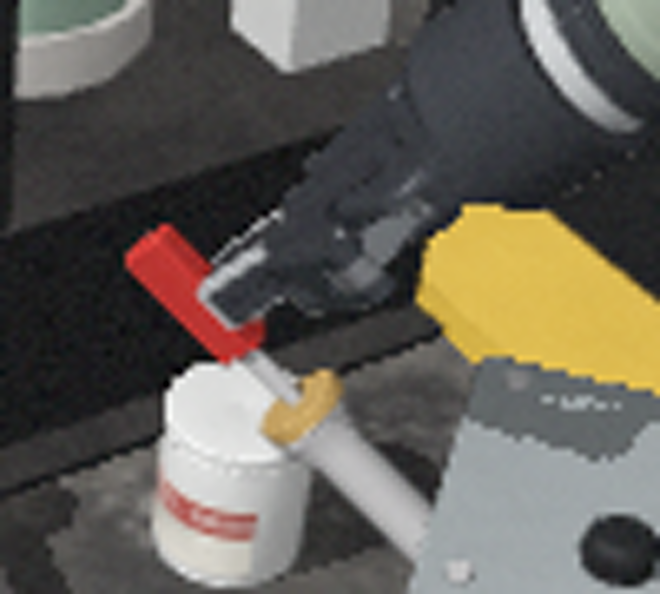

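Collar sits on the rim (≈(302,408)), axial force ~9 N, no further advance: seated. Pause about 1 s, then withdraw.

Emit:
{"method": "send_rows", "body": {
  "motion": [
    [1,0,0,0,0,0,0],
    [1,0,0,0,0,0,0],
    [1,0,0,0,0,0,0],
    [1,0,0,0,0,0,0],
    [1,0,0,0,0,0,0]
  ]
}}

```text
time: 16.9
tool_pos: [0.5976, 0.0905, 0.1894]
orientation: [-2.58, -0.967, -0.927]
force: [4.5, 5.8, 5.7]
finger_gap: 0.0112
```

Emit:
{"method": "send_rows", "body": {
  "motion": [
    [1,0,0,0,0,0,0],
    [1,0,0,0,0,0,0],
    [1,0,0,0,0,0,0],
    [1,0,0,0,0,0,0],
    [1,0,0,0,0,0,0]
  ]
}}

```text
time: 17.4
tool_pos: [0.5977, 0.0905, 0.1895]
orientation: [-2.58, -0.967, -0.927]
force: [4.1, 4.8, 4.9]
finger_gap: 0.0107
```

Emit:
{"method": "send_rows", "body": {
  "motion": [
    [1,5,0,-0.1,0,0,0],
    [1,8,0,-0.2,0,0,0],
    [1,9,0,-0.2,0,0,0],
    [1,9,0,-0.2,0,0,0],
    [1,0,0,0,0,0,0]
  ]
}}

```text
time: 17.9
tool_pos: [0.6144, 0.1054, 0.2077]
orientation: [-2.583, -0.971, -0.922]
force: [0.4, 0.3, -1.1]
finger_gap: 0.0106
```

```bash
python3 nxt.py 132
```

```text
standoff mm 27.05098917217763 lateral tool [-0.00462561  0.74177851 -0.46680152] F tool [-0.3  0.   1.1] gap 0.010550302247623608
[[1, 10, 0, 0, 0, 0, 0], [1, 9, 0, 0, 0, 0, 0], [1, 10, 0, 0, 0, -0.1, 0], [1, 9, 0, 0, 0.1, 0, 0.1], [1, 10, 0, 0, 0, 0, 0]]
[[1, 9, -1, 0, 0, 0, 0], [1, 10, 0, -1, 0, 0, 0], [1, 9, 0, 0, 0, 0, 0], [1, 10, 0, 0, 0, -0.1, 0], [1, 9, 0, 0, 0.1, 0, 0]]
[[1, 9.9, 0, 0, 0, 0, 0]]
```

Emit:
{"method": "send_rows", "body": {
  "motion": [
    [1,10,-0.2,0,0,0,0],
    [1,10,-0.2,0,0,0,0],
    [1,10,-0.2,0,0,0,0],
    [1,10,-0.1,0,0,0,0],
    [1,10,-0.1,-0.1,0,0,0]
  ]
}}

```text
time: 18.4
tool_pos: [0.6424, 0.1317, 0.2386]
orientation: [-2.583, -0.969, -0.919]
force: [-1.0, -0.5, -1.5]
finger_gap: 0.011
```

Emit:
{"method": "send_rows", "body": {
  "motion": [
    [1,10,-0.1,-0.2,0,0,0],
    [1,10,-0.1,-0.2,0,0,0],
    [1,10,0,-0.2,0,0,0],
    [1,10,0,-0.2,0,0,0],
    [1,12,0,-0.2,0,0,0]
  ]
}}

```text
time: 18.9
tool_pos: [0.6718, 0.1578, 0.2717]
orientation: [-2.584, -0.968, -0.918]
force: [0.7, -0.5, -1.2]
finger_gap: 0.0108
```

Emit:
{"method": "send_rows", "body": {
  "motion": [
    [1,3,0,0,0,0,0],
    [1,0,0,0,0,0,0]
  ]
}}

```text
time: 19.1
tool_pos: [0.6738, 0.1593, 0.274]
orientation: [-2.583, -0.97, -0.92]
force: [-0.1, 0.6, -1.2]
finger_gap: 0.0108
```

```bash
python3 nxt.py 132 ; python3 rod.py|grep shaft; python3 - <<'E'
from rod import *
# back out: lift, unwind yaw to 190, final: rod yaw at lens
L=np.array([.518,.425]); tipz=.128
p,M=frame()
T0=M
for yaw in (60,75):
  T=down(180+yaw); 
  d=T@np.array([-np.cos(np.radians(E)),0,np.sin(np.radians(E))]); print(yaw,'TCP approx',np.r_[L,tipz]-.12*d-T@RO)
plan([(p-.06*M[:,2],M),((.57,.15,.36),tilt(75,18)),((.52,.18,.34),down(115)),((.46,.19,.33),down(175)),((.46,.15,.30),down(250))],1,35,8)
E
```

```text
standoff mm 131.1090678258155 lateral tool [ 0.00199549 -0.35382109  0.2166504 ] F tool [-0.5 -0.5  1.2] gap 0.010832773493079055
[[1, 0.9, 0.5, -0.1, 0.1, -0.1, 0.1]]
scene shaft 193 x -214.8 y fit [ 0.01  -0.756] z fit [-0.015 -4.729] mean [-157.2   -2.3   -2.4]
side shaft 82 x -140.1 y fit [-1.000e-03 -3.004e+00] z fit [-0.037 -4.385] mean [-106.4   -2.9   -0.4]
60 TCP approx [0.4251235  0.26733318 0.13029429]
75 TCP approx [0.46909536 0.24866734 0.13029429]
[[1, 0, 0, -30, 0, 0, 0], [1, 0, 0, -30, 0, 0, 0], [1, -2, -12, -12, 3.3, -4.1, -6], [1, -1, -13, -11, 3.2, -4.1, -6], [1, -1, -14, -11, 3.3, -4, -6]]
[[1, 0, -14, -9, 3.3, -4.1, -5.9], [1, 0.4, -15.2, -8.8, 3.3, -4.1, -6], [1, 2, -9, 4, 1, -2.9, -6.6], [1, 2, -9, 4, 1.1, -2.9, -6.6], [1, 4, -9, 4, 1, -2.8, -6.6]]
[[1, 6, -8, 4, 1.1, -2.9, -6.7], [1, 6, -7, 4, 1, -2.9, -6.6], [1, 7, -6.6, 3.5, 1.1, -2.9, -6.6], [1, 4, -6, 1, 0, 0, -7.5], [1, 5, -6, 2, 0, 0, -7.5]]
[[1, 6, -5, 1, 0, 0, -7.5], [1, 7, -4, 1, 0, 0, -7.5], [1, 6, -3, 1, 0, 0, -7.5], [1, 8, -3, 2, 0, 0, -7.5], [1, 7, -1, 1, 0, 0, -7.5]]
[[1, 7.6, -0.4, 1.1, 0, 0, -7.5], [1, 0, -4, 3, 0, 0, -7.5], [1, 0, -4, 3, 0, 0, -7.5], [1, 1, -4, 3, 0, 0, -7.5], [1, 1, -4, 3, 0, 0, -7.5]]
[[1, 1, -4, 3, 0, 0, -7.5], [1, 2, -3, 3, 0, 0, -7.5], [1, 3, -3, 3, 0, 0, -7.5], [1, 3, -3, 3, 0, 0, -7.5], [1, 3, -2, 3, 0, 0, -7.5]]
[[1, 3.7, -1.7, 3, 0, 0, -7.5]]
```

Rod is out of the tube, still firmly held. Unwind and head to the lens at yaw 65°.

Emit:
{"method": "send_rows", "body": {
  "motion": [
    [1,0,0,-30,0,0,0],
    [1,0,0,-30,0,0,0],
    [1,-2,-12,-12,3.3,-4.1,-6],
    [1,-1,-13,-11,3.2,-4.1,-6],
    [1,-1,-14,-11,3.3,-4,-6]
  ]
}}

```text
time: 19.7
tool_pos: [0.5991, 0.1428, 0.3448]
orientation: [-2.46, -1.478, -0.596]
force: [-0.2, 0.7, -1.2]
finger_gap: 0.0109
```

Emit:
{"method": "send_rows", "body": {
  "motion": [
    [1,0,-14,-9,3.3,-4.1,-5.9],
    [1,0.4,-15.2,-8.8,3.3,-4.1,-6],
    [1,2,-9,4,1,-2.9,-6.6],
    [1,2,-9,4,1.1,-2.9,-6.6],
    [1,4,-9,4,1,-2.8,-6.6]
  ]
}}

```text
time: 20.2
tool_pos: [0.545, 0.1644, 0.3498]
orientation: [-2.047, -2.246, -0.192]
force: [-0.0, -0.0, -0.8]
finger_gap: 0.0111
```

Emit:
{"method": "send_rows", "body": {
  "motion": [
    [1,6,-8,4,1.1,-2.9,-6.7],
    [1,6,-7,4,1,-2.9,-6.6],
    [1,7,-6.6,3.5,1.1,-2.9,-6.6],
    [1,4,-6,1,0,0,-7.5],
    [1,5,-6,2,0,0,-7.5]
  ]
}}

```text
time: 20.7
tool_pos: [0.5046, 0.1827, 0.3366]
orientation: [-1.318, -2.851, 0.001]
force: [0.7, 0.1, -1.4]
finger_gap: 0.0108
```

Emit:
{"method": "send_rows", "body": {
  "motion": [
    [1,6,-5,1,0,0,-7.5],
    [1,7,-4,1,0,0,-7.5],
    [1,6,-3,1,0,0,-7.5],
    [1,8,-3,2,0,0,-7.5],
    [1,7,-1,1,0,0,-7.5]
  ]
}}

```text
time: 21.2
tool_pos: [0.4669, 0.1886, 0.3306]
orientation: [-0.334, -3.122, 0.0]
force: [0.4, -0.4, -0.3]
finger_gap: 0.0109
```

```bash
python3 - <<'E'
from rod import *
o=arm.observe(); print(o['time'],o['tool_pos'],o['joint_positions'].round(2),o['force'])
plan([((.41,.17,.30),down(210)),((.3935,.161,.29),down(245)),((.3935,.161,.13),down(245))],1,30,7)
E
```

```text
21.2 [0.46686811 0.1885757  0.33058755] [ 0.21 -0.01  1.55  0.    1.6  -1.15] [ 0.35138294 -0.35990924 -0.34440521]
[[1, 7, -4, 4, 0, 0, -6], [1, 8, -4, 5, 0, 0, -6.1], [1, 8, -2, 4, 0, 0, -6], [1, 9, -2, 5, 0, 0, -6], [1, 8, -1, 4, 0, -0.1, -6]]
[[1, 9, 0, 4, 0, 0, -6.1], [1, 8.3, 0.7, 4.6, 0, 0, -6], [1, 3, 0, 2, 0, 0, -5.8], [1, 3, 0, 1, 0, 0, -5.9], [1, 3, 1, 2, 0, 0, -5.8]]
[[1, 3, 1, 2, 0, 0, -5.8], [1, 3, 2, 1, 0, 0, -5.9], [1, 2.7, 1.1, 2, 0, 0, -5.8], [1, 0, 0, 27, 0, 0, 0], [1, 0, 0, 26, 0, 0, 0]]
[[1, 0, 0, 27, 0, 0, 0], [1, 0, 0, 27, 0, 0, 0], [1, 0, 0, 26, 0, 0, 0], [1, 0.1, 0.1, 27, 0, 0, 0]]
```

Emit:
{"method": "send_rows", "body": {
  "motion": [
    [1,7,-4,4,0,0,-6],
    [1,8,-4,5,0,0,-6.1],
    [1,8,-2,4,0,0,-6],
    [1,9,-2,5,0,0,-6],
    [1,8,-1,4,0,-0.1,-6]
  ]
}}

```text
time: 21.7
tool_pos: [0.4263, 0.1756, 0.3085]
orientation: [-0.487, 3.103, 0.0]
force: [0.3, -0.3, -0.8]
finger_gap: 0.0105
```

Emit:
{"method": "send_rows", "body": {
  "motion": [
    [1,9,0,4,0,0,-6.1],
    [1,8.3,0.7,4.6,0,0,-6],
    [1,3,0,2,0,0,-5.8],
    [1,3,0,1,0,0,-5.9],
    [1,3,1,2,0,0,-5.8]
  ]
}}

```text
time: 22.2
tool_pos: [0.4023, 0.1657, 0.2953]
orientation: [-1.263, 2.875, -0.0]
force: [-0.6, -0.5, -1.8]
finger_gap: 0.0108
```

Emit:
{"method": "send_rows", "body": {
  "motion": [
    [1,3,1,2,0,0,-5.8],
    [1,3,2,1,0,0,-5.9],
    [1,2.7,1.1,2,0,0,-5.8],
    [1,0,0,20,0,0,0],
    [1,0,0,20,0,0,0]
  ]
}}

```text
time: 22.7
tool_pos: [0.3946, 0.1614, 0.2505]
orientation: [-1.679, 2.652, -0.002]
force: [0.2, -0.4, 0.3]
finger_gap: 0.0108
```

Emit:
{"method": "send_rows", "body": {
  "motion": [
    [1,0,0,20,0,0,0],
    [1,0,0,20,0,0,0],
    [1,0,0,20,0,0,0],
    [1,0,0,20,0,0,0],
    [1,0,0,20,0,0,0]
  ]
}}

```text
time: 23.2
tool_pos: [0.3941, 0.1613, 0.1496]
orientation: [-1.68, 2.653, -0.001]
force: [0.0, 0.2, -0.7]
finger_gap: 0.0111
```

Emit:
{"method": "send_rows", "body": {
  "motion": [
    [1,0,0,16,0,0,0],
    [1,0,0,0,0,0,0],
    [1,0,0,0,0,0,0]
  ]
}}

```text
time: 23.5
tool_pos: [0.3944, 0.1614, 0.1347]
orientation: [-1.68, 2.653, -0.001]
force: [1.2, -0.5, 0.2]
finger_gap: 0.0109
```

```bash
cat > chk.py <<'E'
from fit import *
np.set_printoptions(precision=4,suppress=True)
o=arm.observe(); p,M=frame(); print(o['time'],p,'z',M[:,2],'x az',np.degrees(np.arctan2(M[1,0],M[0,0])),o['joint_positions'].round(2),o['force'].round(1),o['finger_gap'])
for n in('scene','side'):
    c,Q,f=seen(n); P=cloud(c); ok=c['range_z']>0; cam=c['extrinsics'][:3,3]
    m=ok&(abs(Q[...,1])<12)&(abs(Q[...,2]+2)<16)&(Q[...,0]<-72)&(Q[...,0]>-195); q=P[m]
    if len(q)<30: print(n,'few',len(q)); continue
    t=cam-q.mean(0); t/=np.linalg.norm(t)
    C,D,r,e=cyl(q,-M[:,0],.004,q.mean(0)-.003*t)
    x=np.sort(Q[m][:,0]); print(n,len(q),'tip x',x[:3],'tool pt',(C-p)@M*1000,'dir',D@M,'world el',np.degrees(np.arcsin(D[2])),'az',np.degrees(np.arctan2(D[1],D[0])),'tip(x=-183)',C+D*((p+M@[-.183,0,0]-C)@D),e)
E
python3 chk.py; python3 lens.py
```

```text
23.5 [0.3944 0.1614 0.1347] z [ 0.0011  0.0002 -1.    ] x az -115.31439325473931 [ 0.18 -0.02  1.98 -0.    1.19 -2.51] [ 1.2 -0.5  0.2] 0.010886514683659405
scene 183 tip x [-179.9157 -179.8498 -179.8064] tool pt [-127.099     0.5354   -0.0712] dir [-0.9994  0.0011  0.0346] world el -1.9453356259674872 az 64.74544541094946 tip(x=-183) [0.4721 0.3271 0.1329] 0.0007772912170852268
side 167 tip x [-180.1638 -179.9333 -179.2172] tool pt [-127.0606    1.0051    0.6635] dir [-0.9993 -0.0078  0.0376] world el -2.1159353230823204 az 64.23477999151993 tip(x=-183) [0.4721 0.327  0.132 ] 0.001105898381775844
scene 1332 ((519.5306396484375, 425.16448974609375), (94.0405502319336, 98.62794494628906), 37.433624267578125) ((518.9673461914062, 422.2637023925781), 59.74345016479492)
 plate ((519.0391235351562, 424.27978515625), (88.58125305175781, 90.65271759033203), 81.94239807128906)
side 606 ((516.2304077148438, 422.65478515625), (94.27799987792969, 93.50653076171875), 30.819133758544922) ((518.7008666992188, 424.3674621582031), 59.64449691772461)
 plate ((518.0482788085938, 425.9212341308594), (89.95100402832031, 92.80220794677734), 83.86129760742188)
```

Both cameras: rod dips 2.0°, tip at about (0.472,0.326,0.1325). Level it and go under the lens.

```bash
python3 - <<'E'
from rod import *
p,M=frame(); t=(np.array([.4717,.3261,.1325])-p)@M
T=down(180+64.6+.0)@R.from_euler('y',-2,degrees=True).as_matrix()
# keep tool az so that rod az stays
T=M@R.from_euler('y',-2,degrees=True).as_matrix(); mid=np.array([.4717,.3261,.128]); fin=np.array([.5185,.4245,.128])
plan([(mid-T@t,T),(fin-T@t,T)],1,15,2)
E
```

```text
[[1, 0, 0, 10.8, 0, -2, 0], [1, -14, 0, 1, 0, 0, 0], [1, -13, 0, 0, 0, 0, 0], [1, -14, 0, 1, 0, 0, 0], [1, -13, 0, 0, 0, 0, 0]]
[[1, -14, 0, 1, 0, 0, 0], [1, -14, 0, 0, 0, 0, 0], [1, -13, 0, 1, 0, 0, 0], [1, -13.8, -0.3, 0.1, 0, 0, 0]]
```

Emit:
{"method": "send_rows", "body": {
  "motion": [
    [1,0,0,10.8,0,-2,0],
    [1,-14,0,0.5,0,0,0],
    [1,-13,0,0.5,0,0,0],
    [1,-14,0,0.5,0,0,0],
    [1,-13,0,0.5,0,0,0]
  ]
}}

```text
time: 24.2
tool_pos: [0.419, 0.2123, 0.1246]
orientation: [-1.665, 2.625, 0.027]
force: [-0.2, -0.3, -0.4]
finger_gap: 0.0107
```

Emit:
{"method": "send_rows", "body": {
  "motion": [
    [1,-14,0,0.5,0,0,0],
    [1,-14,0,0.5,0,0,0],
    [1,-13,0,0.5,0,0,0],
    [1,-13.8,-0.3,0.5,0,0,0],
    [1,0,0,0,0,0,0]
  ]
}}

```text
time: 24.7
tool_pos: [0.4425, 0.2615, 0.124]
orientation: [-1.666, 2.625, 0.028]
force: [0.1, 0.2, -1.0]
finger_gap: 0.0109
```

Emit:
{"method": "send_rows", "body": {
  "motion": [
    [1,0,0,0,0,0,0],
    [1,0,0,0,0,0,0]
  ]
}}

```text
time: 24.9
tool_pos: [0.4411, 0.2595, 0.1236]
orientation: [-1.665, 2.628, 0.028]
force: [-0.1, 0.1, -1.0]
finger_gap: 0.0109
```

```bash
python3 chk.py; python3 lens.py; python3 - <<'E'
from rod import *
a,b=[np.load(n+'.npz')['frame'] for n in('scene','side')]
cv2.imwrite('pics/f.png',np.hstack([cv2.resize(a[110:335,110:310],(400,450),interpolation=2),cv2.resize(b[120:320,130:308],(400,450),interpolation=2)])[...,::-1])
E
```

```text
24.9 [0.4411 0.2595 0.1236] z [ 0.016   0.0312 -0.9994] x az -115.30080390321386 [ 0.35  0.16  1.81  0.03  1.15 -2.36] [-0.1  0.1 -1. ] 0.010938817434398866
scene 186 tip x [-180.0697 -180.0346 -177.9554] tool pt [-127.1268    0.7774    0.0652] dir [-0.9995  0.0048  0.0317] world el 0.19206237902802906 az 64.97194308853982 tip(x=-183) [0.5183 0.4253 0.1282] 0.0007884276160694557
side 155 tip x [-182.2677 -180.2989 -180.2036] tool pt [-127.825     1.5808    1.6906] dir [-0.9994 -0.0109  0.0317] world el 0.19035119622916377 az 64.0727590745633 tip(x=-183) [0.5183 0.4252 0.1265] 0.0011106879272283054
scene 1341 ((519.5916748046875, 425.1405944824219), (92.4208984375, 98.51608276367188), 37.204315185546875) ((519.2534790039062, 424.6619567871094), 59.67342758178711)
 plate ((518.8775024414062, 424.2869873046875), (88.51483917236328, 91.2882080078125), 81.96372985839844)
side 593 ((518.277099609375, 423.17205810546875), (92.83917999267578, 94.40131378173828), 33.702232360839844) ((519.220703125, 422.6199951171875), 59.807498931884766)
 plate ((517.7886352539062, 425.34466552734375), (88.69195556640625, 93.17725372314453), 81.8645248413086)
```

View pics/f.png

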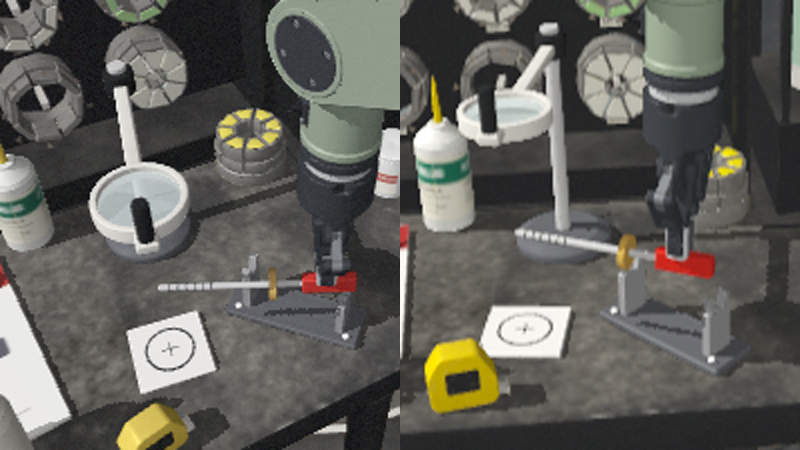

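Both views show the rod level above the cradle, clear of everything. Its tip, at (160,288) left and (520,234) right, lies between lens and plate. Handing in.

```bash
python3 -c "
from plant import arm
print(arm.hand_in())"
```

```text
the job is handed in; nothing more can be done
None
```

The oil check was carried out in the order asked and handed in at about 25 s of the 72 s allowed; no verdict was reported.

- **Magnifier:** I swung it with the jaws loosely round its pin. At the end, the two cameras put the lens centre within about 2 mm of the plate centre.
- **Gauge rod:** I gripped it by the red handle and pushed it into the tube until the collar stopped on the mouth. There it took about 9 N of push with no further advance, and the picture showed the collar on the rim. I held it there about 1 s, then drew it right out.
- **Final pose:** The tip is at about (0.518, 0.425, 0.127) m, against a lens centre of about (0.519, 0.424) and a mid-height of 0.128 m. The rod is level to 0.2°, still gripped, and touches nothing else in the last picture. The residual tool force is about 1 N.

**Disagreements:**
- The two cameras' lens and tip positions differ from each other by 1–3 mm, which is about their calibration.
- The gripper reads 11 mm on the 14 mm handle, but the rod held firmly throughout.
- The rod had tipped about 2° nose-down in the jaws; I corrected that before the final approach.

The tape measure, die and tin look unmoved in the pictures, but I did not measure their positions.

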